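# Weigh out a jar of pigment lumps

## Task

Weigh out a batch of pigment: stand the empty white jar upright in the middle of the scale's round pan, then press the white key and after it the blue key fully down, one at a time. Then use the scoop to move every orange-yellow pigment lump from the tray into the jar (do not take lumps out of the tray with the fingers; one that spills elsewhere may be picked up by hand), and only when all are in, press the green key. Leave the jar in the middle of the pan and the scoop level and balanced on its narrow wooden rest, without disturbing the other pots, lids and tools.

Things in the scene. Friction and masses are not known exactly. Their poses are not given: they have to be found in the camera images.
- jar: Open white jar, straight-sided, 70 mm outside diameter, 72 mm tall, wall 3 mm, mouth 64 mm across, floor 5 mm thick, about 0.18 kg. Origin: centre of its underside, z up through the mouth. It starts standing empty on the table. It may be knocked aside while you work.
- pan (a point): Centre of the top face of the scale's round steel pan, 160 mm across, 58 mm above the table, no rim; rigid, does not sink. The fixed white bench scale under it is 250 mm long and 175 mm wide, its housing 38 mm high; the three keys stand in a row across its front, 145 mm from the pan's centre on the robot's side.
- key_white (a joint): Press travel of the white key (m): 0 up, 0.006 fully down; springs back. About 4 N presses it fully.
- key_white_top (a point): Centre of the top of the white key (24 mm across, 60 mm above the table when up); it is pressed straight down. The keys stand in a row, 54 mm apart: white, blue, green.
- key_blue (a joint): Press travel of the blue key, as for the white one.
- key_blue_top (a point): Centre of the top of the blue key.
- key_green (a joint): Press travel of the green key, as for the white one.
- key_green_top (a point): Centre of the top of the green key.
- tray: Fixed grey channel along its x: 224 x 80 mm; inside 52 mm wide (y), x -108 to +108, side rims flaring out from z = 18 to 30. Floor flat, 4 mm above the table, from x = -72 to +108; from -72 to -108 a ramp rises 24 mm to the 46 mm high -x end wall (nearest the robot): lumps pushed to -x ride up it into the scoop. Lumps start at x -72 to -4; the rest is clear. Origin: underside centre.
- scoop: Steel scoop, 90 g, standing on the table; nose along its -x. Floor plate x -40 to +40 mm, 49 mm wide, 2 thick, its front 20 mm tapering to a thin edge; walls 22 mm high, back wall at x = 28. Upright black handle with orange band, centred at x = 40 mm, 20 (x) by 14 mm (y), top at z = 105: grip it near z = 85 across y. Origin: underside, middle of the plate; z up along the handle.
- scoop_mid (a point): Balance point of the empty scoop, on the underside (x = +14 mm).
- rest: Narrow wooden scoop rest with a cork top, fixed: top face 60 mm (x) by 34 mm (y), level, 40 mm above the table; foot 66 by 60 mm, 6 mm thick. Origin: centre of its underside.
- lump1: Orange-yellow pigment lump, a chunky faceted nugget 20 mm across and 18 mm tall, 12 g. Origin: its centre. May be absent.
- lump2: Orange-yellow pigment lump, a chunky faceted nugget 20 mm across and 18 mm tall, 12 g. Origin: its centre. May be absent.
- lump3: Orange-yellow pigment lump, a chunky faceted nugget 20 mm across and 18 mm tall, 12 g. Origin: its centre. May be absent.
- lump4: Orange-yellow pigment lump, a chunky faceted nugget 20 mm across and 18 mm tall, 12 g. Origin: its centre. May be absent.
- lump5: Orange-yellow pigment lump, a chunky faceted nugget 20 mm across and 18 mm tall, 12 g. Origin: its centre. May be absent.
- lump6: Orange-yellow pigment lump, a chunky faceted nugget 20 mm across and 18 mm tall, 12 g. Origin: its centre. May be absent.
- pot_green: Bystander: closed dark green paint pot, 64 mm across, 59 mm tall. Origin on its underside. Leave it where it is.
- pot_red: Bystander: closed red paint pot with white cap, 64 mm across, 59 mm tall. Origin on its underside. Leave it where it is.
- lid_red: Bystander: white lid smeared red, 66 mm across, 12 mm thick. Origin on its underside. Leave it where it is.
- lid_olive: Bystander: white lid smeared olive, 66 mm across, 12 mm thick. Origin on its underside. Leave it where it is.
- knife: Bystander: flat spatula 200 mm long lying on the table, handle towards its -x. Origin on its underside. Leave it where it is.
- brush: Bystander: brush 180 mm long lying on the table, handle towards its -x. Origin on its underside. Leave it where it is.

How it is judged:
On the way, in this order (a step that is already met when the one before it is completed fails the run):
1. the jar stands upright in the middle of the pan (within 25 mm), let go (horizontal distance between jar and pan below 0.025 m and z of jar in the frame of pan between -0.004 and 0.006 m and angle between jar's own z axis and vertical below 0.1 rad and contact force between the fingers and jar below 0.1 N and linear speed of jar below 0.02 m/s), for 0.2 s.
2. the white key is pressed (value of joint key_white above 0.0045 m), for 0.05 s.
3. the blue key is pressed (value of joint key_blue above 0.0045 m), for 0.05 s.
4. every lump is in the jar (horizontal distance between each of lump1, lump2, lump3, lump4, lump5, lump6 and jar below 0.034 m and z of lump1 in the frame of jar between 0.005 and 0.072 m and z of lump2 in the frame of jar between 0.005 and 0.072 m and z of lump3 in the frame of jar between 0.005 and 0.072 m and z of lump4 in the frame of jar between 0.005 and 0.072 m and z of lump5 in the frame of jar between 0.005 and 0.072 m and z of lump6 in the frame of jar between 0.005 and 0.072 m), for 0.2 s.
5. the green key is pressed (value of joint key_green above 0.0045 m), for 0.05 s.
At the end, for the whole second after the job is handed in: The jar stands upright and still on the pan within 25 mm of its centre, with every lump inside it; the scoop is let go, level (within 0.12 rad) and still on top of its rest, its balance point within 20 mm of the rest's centre; all keys are up (all of step 1 and all of step 4 and horizontal distance between scoop_mid and rest below 0.02 m and z of scoop_mid in the frame of rest between 0.035 and 0.046 m and angle between scoop's own z axis and vertical below 0.12 rad and contact force between the fingers and scoop below 0.1 N and linear speed of scoop below 0.02 m/s and value of joint each of key_white, key_blue, key_green below 0.002 m); the robot touches nothing.
It fails at once if the green key is pressed while a lump is not in the jar (value of joint key_green above 0.003 m and (not (horizontal distance between lump1 and jar below 0.034 m and z of lump1 in the frame of jar between 0.005 and 0.072 m) or not (horizontal distance between lump2 and jar below 0.034 m and z of lump2 in the frame of jar between 0.005 and 0.072 m) or not (horizontal distance between lump3 and jar below 0.034 m and z of lump3 in the frame of jar between 0.005 and 0.072 m) or not (horizontal distance between lump4 and jar below 0.034 m and z of lump4 in the frame of jar between 0.005 and 0.072 m) or not (horizontal distance between lump5 and jar below 0.034 m and z of lump5 in the frame of jar between 0.005 and 0.072 m) or not (horizontal distance between lump6 and jar below 0.034 m and z of lump6 in the frame of jar between 0.005 and 0.072 m))).
It fails at once if two keys are down at once (value of joint each of key_white, key_blue above 0.003 m or value of joint each of key_blue, key_green above 0.003 m or value of joint each of key_white, key_green above 0.003 m).
It fails at once if the fingers take hold of a lump in the tray ((contact force between the fingers and lump1 above 0.5 N and x of lump1 in the frame of tray between -0.112 and 0.112 m and y of lump1 in the frame of tray between -0.04 and 0.04 m and z of lump1 in the frame of tray below 0.035 m) or (contact force between the fingers and lump2 above 0.5 N and x of lump2 in the frame of tray between -0.112 and 0.112 m and y of lump2 in the frame of tray between -0.04 and 0.04 m and z of lump2 in the frame of tray below 0.035 m) or (contact force between the fingers and lump3 above 0.5 N and x of lump3 in the frame of tray between -0.112 and 0.112 m and y of lump3 in the frame of tray between -0.04 and 0.04 m and z of lump3 in the frame of tray below 0.035 m) or (contact force between the fingers and lump4 above 0.5 N and x of lump4 in the frame of tray between -0.112 and 0.112 m and y of lump4 in the frame of tray between -0.04 and 0.04 m and z of lump4 in the frame of tray below 0.035 m) or (contact force between the fingers and lump5 above 0.5 N and x of lump5 in the frame of tray between -0.112 and 0.112 m and y of lump5 in the frame of tray between -0.04 and 0.04 m and z of lump5 in the frame of tray below 0.035 m) or (contact force between the fingers and lump6 above 0.5 N and x of lump6 in the frame of tray between -0.112 and 0.112 m and y of lump6 in the frame of tray between -0.04 and 0.04 m and z of lump6 in the frame of tray below 0.035 m)).
It fails at once if a bystander (pot, lid, knife or brush) is moved more than 40 mm (distance of any of pot_green, pot_red, lid_red, lid_olive, knife, brush from where it was at the start of the episode above 0.04 m).
Of lump1, lump2, lump3, lump4, lump5, lump6 only 3 to 5 are there at a start; the rules pass over those that are not, and their reading is None.
At some moment in a run one of jar may be knocked a few centimetres aside while the robot is not near it.
It also fails if it takes over 208 s, if anything falls off the work surface, if the arm or the gripper's body presses on something with over 40 N, if the wrist force passes 120 N, or if a joint passes its speed limit or range.

## Robot

A 6-joint arm with a two-finger parallel gripper is mounted at the origin on the work surface. World frame = base frame: x ahead of the robot, y to its left, z up, the work surface at z = 0. Lengths are in m, angles in rad, forces in N, time in s.
With the tool pointing down it reaches from about 0.3 to 0.775 m from the base axis. Payload 14.6 kg.
Tool frame: the origin (TCP) lies on the centre line of the jaws, within the pads' length; the fingertips stand 19 mm ahead of it and the grasp point (between the pads) is the TCP; z points along the fingers, y is the line along which they close (so a half turn about z gives the same grasp; the last joint's range is limited). The gripper opens to 94 mm and grips with 3 to 60 N. Pads are 16 mm wide; open, the fingers measure 119 mm over their backs; the gripper's body (75 mm by 177 mm) begins 78 mm behind the grasp point.
Start: joints at [1.108, 0.3, 1.521, -0, 1.321, -0.067], TCP at [0.212, 0.507, 0.224] pointing down, gripper open.
Joint ranges: [-3.03, 3.03], [-0.79, 2.21], [0.23, 2.52], [-1.04, 4.18], [0, 3.07], [-2.55, 2.55]. Speed limits (rad/s): [2.22, 2.22, 2.57, 3.14, 3.14, 3.14].

## Interface

Orientations are given as [roll, pitch, yaw] about the fixed x, y, z axes, in that order (R = Rz(yaw) Ry(pitch) Rx(roll)).
In Python, from station import get_obs, camera, workorder gives the robot as it stands.
- The arm moves only by the tool play_rows, never from a script. Its argument "motion" is a list that holds one entry, the list of rows, each a list of 7 numbers: the shift along the tool's x, y, z as a fraction of full scale, then the turn, a rotation vector about the tool's x, y, z as a fraction of full scale, then the opening, from -1 (shut) to 1 (fully open). In form: [[[x, y, z, ax, ay, az, grip], ...]]. A call has 1 to 10 rows; each row is the pose to reach, as a shift and turn from the pose commanded when the call began, along the tool's axes at that moment, turning the shorter way round; what a row does not reach only later rows make up. Full scale, the value 1, is 0.25 m for a shift and 2 pi rad for a turn. A row lasts 1/10 s, in which the tool goes at most 50 mm and 8.59 degrees, less where a joint would pass 70% of its speed; a pose out of reach is approached as far as the arm can. A call with a number of a shift or a turn outside -1 to 1 is refused whole. A call with a gripper value outside its range is refused whole. The fingers move at their own pace and stop on an object; "grip_force" is the grip in N (left out, the last holds). Time passes only in rows, so rows that repeat a pose let the fingers close. It gives the time, the measured TCP pose, the force, the opening and the grip force at its end, in the units of the state.
- get_obs(): the state, without advancing time (a new reading comes with each control period).
- camera(name): name is "scene" or "top" or "wrist"; returns a dict with "frame" (480x640x3 uint8, red, green, blue), "z_map" (480x640 float32, m along the optical axis (not along the pixel's ray), 0 where there is no reading), "camera_matrix" (3x3 intrinsics, pixels), "D" ([k1, k2, p1, p2, k3] as OpenCV has them; the pictures are not rectified), "T" (4x4, takes a point from camera to world coordinates); the wrist camera has in their place "T_tool_cam" (4x4, takes a point from camera to tool coordinates, whose origin is the TCP and whose axes are the flange's). Camera axes: x right, y up, looking along -z (the intrinsics and any distortion apply to the point x, -y, -z); pixel columns grow to the right and rows downward; lengths in m; the calibration is good to about 2 mm. A picture is of the moment at which its call begins: read the wrist's pose just before it.
- workorder.hand_in(): hands the job in; it is judged then, once.
The state is a dict: "time_s": time; "qpos": joint angles; "joint_vel": joint speeds; "tau": joint torques, N m; "ee_pos": TCP position; "eef_rot": TCP orientation; "force": force on the tool from outside, world axes, zero at the start; "moment": the same for the moment, N m; "grip_width": finger opening in m; "grip_force": force on a finger pad.
Only numpy, scipy, OpenCV 4.12 (cv2) and the standard library are available. Lean on these libraries where they do the work, as an engineer would, in place of code of your own. Each camera call takes 0.05 s, during which the arm holds its last target. There are 200 camera calls.

## Working session

There is one attempt and no reset: what is moved stays moved. The work goes in short steps, Python scripts to look and compute and a tool call to move; the robot and the scene stay as the last step left them, time stands still between calls to the robot, and variables do not carry over. Pictures are saved under pics/ and viewed, at most 14 in all, crops included, and the job is handed in when it is done.

Besides the shell and the picture viewer there is one more tool, called as name(argument=value, ...), one argument or row to a line, values as JSON. play_rows: Moves the arm, as the interface text tells. Its arguments: {"type":"object","properties":{"motion":{"type":"array"},"grip_force":{"type":"number"}},"required":["motion"]}

```bash
mkdir -p pics; ls; cat > h.py <<'E'
import numpy as np, cv2
from station import get_obs, camera, workorder
from scipy.spatial.transform import Rotation as R
def save(n,c): cv2.imwrite('pics/'+n+'.png',cv2.cvtColor(c['frame'],cv2.COLOR_RGB2BGR))
def Tcam(c):
    if 'T' in c: return np.array(c['T'])
    o=get_obs(); T=np.eye(4); T[:3,:3]=R.from_euler('xyz',o['eef_rot']).as_matrix(); T[:3,3]=o['ee_pos']
    return T@np.array(c['T_tool_cam'])
def rays(c,uv):
    p=cv2.undistortPoints(np.array(uv,float).reshape(-1,1,2),np.array(c['camera_matrix']),np.array(c['D'],float))[:,0]
    return np.c_[p[:,0],-p[:,1],-np.ones(len(p))]
def onplane(c,uv,z):
    T=Tcam(c); d=rays(c,uv)@T[:3,:3].T; o=T[:3,3]
    return o+d*((z-o[2])/d[:,2])[:,None]
def cloud(c):
    uv=np.stack(np.meshgrid(np.arange(640),np.arange(480)),-1).reshape(-1,2)
    T=Tcam(c); P=(rays(c,uv)*c['z_map'].reshape(-1,1))@T[:3,:3].T+T[:3,3]
    return P.reshape(480,640,3)
E
python3 - <<'E'
from h import *
for n in ['top','scene']:
    c=camera(n); save(n,c); print(n,np.round(c['T'],3).tolist(),c['D'])
    np.save(n+'.npy',c,allow_pickle=True)
print(get_obs())
E
```

```text
pics
top [[-0.003, 0.989, -0.145, 0.373], [-1.0, -0.001, 0.017, 0.059], [0.017, 0.145, 0.989, 1.048], [0.0, 0.0, 0.0, 1.0]] [-0.08780164  0.          0.          0.          0.        ]
scene [[0.809, -0.431, 0.4, 0.971], [0.588, 0.601, -0.541, -0.567], [-0.007, 0.672, 0.74, 0.883], [0.0, 0.0, 0.0, 1.0]] [0.03477776 0.         0.         0.         0.        ]
{'time_s': 0.1, 'qpos': array([ 1.10837795e+00,  3.00382846e-01,  1.52150854e+00,  1.55701309e-05,
        1.32071373e+00, -6.66187533e-02]), 'joint_vel': array([ 0.00129214, -0.00137786, -0.00083576,  0.00055467,  0.0005909 ,
       -0.00156799]), 'tau': array([ 9.52300543e-04, -5.32648480e+01, -3.53279042e+01,  7.09381420e-02,
        2.34901981e-02, -4.95919892e-05]), 'ee_pos': array([0.21196273, 0.50728178, 0.22396542]), 'eef_rot': array([-3.14058344e+00, -8.24477915e-05,  2.74578912e+00]), 'force': array([-0.49324031, -0.10491056,  0.06463578]), 'moment': array([-0.02030558,  0.02107354,  0.01073322]), 'grip_force': 0.0, 'grip_width': 0.0939302148469407}
```

View pics/top.png

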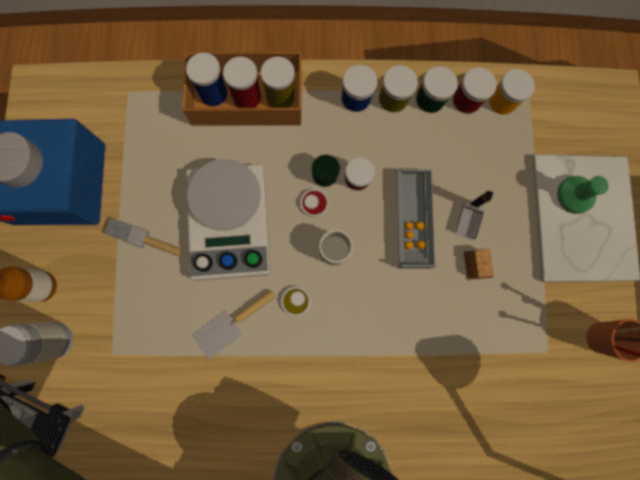

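View pics/scene.png

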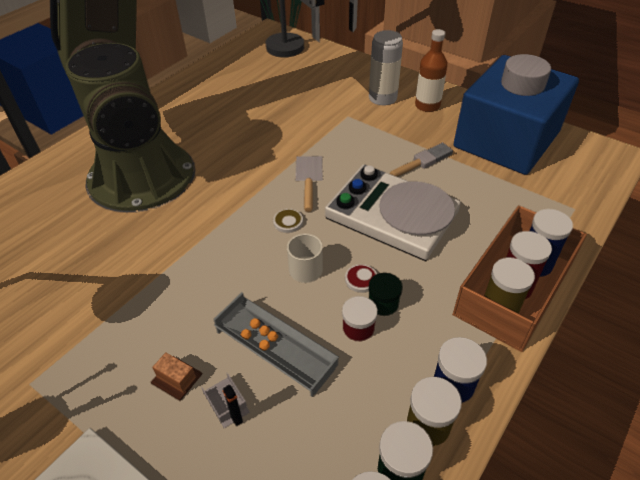

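The top view shows the pan at (224,195), keys at (203/228/253, ~260), jar at (336,247), tray at (415,220), lumps near (414,235), scoop at (467,220) with its handle at (482,198), and rest at (479,263). The scene view agrees with this layout. Next I measure.

```bash
python3 - <<'E'
from h import *
c=np.load('top.npy',allow_pickle=True).item(); P=cloud(c); hsv=cv2.cvtColor(c['frame'],cv2.COLOR_RGB2HSV)
def roi(u0,u1,v0,v1,zmin,zmax):
    m=np.zeros((480,640),bool); m[v0:v1,u0:u1]=1
    return m&(P[...,2]>zmin)&(P[...,2]<zmax)
def rect(n,m):
    m=m.astype(np.uint8); k,l,s,_=cv2.connectedComponentsWithStats(m)
    i=1+np.argmax(s[1:,4]); q=P[l==i]
    (x,y),(w,h),a=cv2.minAreaRect(q[:,:2].astype(np.float32)*1000); (cx,cy),r=cv2.minEnclosingCircle(q[:,:2].astype(np.float32)*1000)
    print(n,len(q),'rect',round(x),round(y),round(w),round(h),round(a,1),'circ',round(cx),round(cy),round(r),'z',np.round(np.median(q[:,2]),4))
rect('pan',roi(180,268,150,235,.053,.064))
for n,u,v in [('w',203,262),('b',228,260),('g',253,258)]: rect(n,roi(u-12,u+12,v-12,v+12,.052,.068)); print(onplane(c,[[u,v]],.06))
rect('jar',roi(310,362,222,275,.06,.08))
rect('tray',roi(385,447,155,280,.022,.055))
rect('traylow',roi(385,447,155,280,.012,.055))
rect('rest',roi(455,505,238,290,.032,.046))
rect('scoop',roi(440,490,190,245,.014,.03))
rect('scoophandle',roi(460,500,180,225,.07,.12))
m=((hsv[...,0]>8)&(hsv[...,0]<25)&(hsv[...,1]>150)&(hsv[...,2]>120)).astype(np.uint8); m[:, :395]=0; m[:,440:]=0;m[:160]=0;m[280:]=0
k,l,s,ce=cv2.connectedComponentsWithStats(m)
for i in range(1,k): print(s[i,4],ce[i],onplane(c,[ce[i]],.015)[0])
E
```

```text
pan 4042 rect 620 237 157 158 52.0 circ 621 237 80 z 0.059
w 123 rect 473 279 24 36 7.9 circ 471 279 19 z 0.0593
[[0.47170663 0.27687429 0.06      ]]
b 117 rect 477 225 25 29 12.4 circ 476 226 17 z 0.0599
[[0.47598466 0.22359667 0.06      ]]
g 130 rect 481 170 34 28 38.9 circ 481 170 18 z 0.0598
[[0.48023903 0.17044021 0.06      ]]
jar 188 rect 504 -5 68 68 89.0 circ 505 -5 35 z 0.0723
tray 1343 rect 575 -186 84 224 89.5 circ 574 -185 118 z 0.0281
traylow 1865 rect 575 -186 84 224 89.5 circ 574 -185 118 z 0.0257
rest 443 rect 471 -333 61 35 5.4 circ 471 -334 34 z 0.0411
scoop 182 rect 576 -317 53 85 70.4 circ 573 -316 46 z 0.0213
scoophandle 122 rect 608 -328 15 21 71.0 circ 608 -328 12 z 0.1007
37 [409.43243243 225.43243243] [ 0.55862544 -0.17632466  0.015     ]
39 [420.12820513 225.12820513] [ 0.55935174 -0.20087023  0.015     ]
36 [409.52777778 234.36111111] [ 0.53816459 -0.17584554  0.015     ]
35 [421.42857143 244.22857143] [ 0.51565671 -0.20221757  0.015     ]
41 [409.41463415 244.85365854] [ 0.51427036 -0.1747921   0.015     ]
```

```bash
cat >> h.py <<'E'
def RD(s): return R.from_euler('z',s)*R.from_euler('x',np.pi)   # tool down, yaw s
def tilt(s,th): return R.from_euler('z',s)*R.from_euler('y',th)*R.from_euler('x',np.pi)  # nose(-x) : th<0 nose down? 
def to(p,rot=None,o=None):
    "fractions that take the present pose to p (world) and rot"
    o=o or get_obs(); R0=R.from_euler('xyz',o['eef_rot'])
    if rot is None: rot=R0
    return np.round(np.r_[R0.inv().apply(np.array(p)-o['ee_pos'])/.25,(R0.inv()*rot).as_rotvec()/(2*np.pi)],4).tolist()
E
python3 -c "
from h import *
print(to([.36,.25,.25],RD(np.pi)))"
```

```text
[-0.9431, -0.7214, -0.1035, -0.0002, -0.0, -0.063]
```

play_rows(
  motion=[
    [[0,0,0,0,0.024,0,1],[0,0,0,0,0.024,0,1],[0,0,0,0,0.024,0,1]],
  ],
)

```text
time_s: 0.4
ee_pos: [0.2127, 0.507, 0.2241]
eef_rot: [-3.141, -0.148, 2.744]
force: [-0.1, -0.9, 0.3]
grip_width: 0.0941
grip_force: 0.0
```

```bash
python3 -c "
from h import *
o=get_obs();print(o['qpos'].round(3),R.from_euler('xyz',o['eef_rot']).as_matrix().round(2).tolist())
print(to([.36,.27,.25],RD(np.pi)))"
```

```text
[ 1.04   0.305  1.521  0.151  1.338 -0.17 ] [[-0.91, 0.39, -0.14], [0.38, 0.92, 0.06], [0.15, -0.0, -0.99]]
[-0.885, -0.6465, -0.236, 0.0045, -0.0233, -0.0631]
```

play_rows(
  motion=[
    [[-0.2,-0.14,-0.05,0.0045,-0.0233,-0.063,1],[-0.4,-0.29,-0.1,0.0045,-0.0233,-0.063,1],[-0.6,-0.43,-0.16,0.0045,-0.0233,-0.063,1],[-0.8,-0.58,-0.21,0.0045,-0.0233,-0.063,1],[-0.885,-0.6465,-0.236,0.0045,-0.0233,-0.0631,1],[-0.885,-0.6465,-0.236,0.0045,-0.0233,-0.0631,1],[-0.885,-0.6465,-0.236,0.0045,-0.0233,-0.0631,1]],
  ],
)

```text
time_s: 1.1
ee_pos: [0.3611, 0.2684, 0.2502]
eef_rot: [3.142, 0.001, 3.14]
force: [-0.4, 0.0, 0.7]
grip_width: 0.0937
grip_force: 0.0
```

```bash
python3 -c "
from h import *
print(get_obs()['qpos'].round(2));print(to([.455,.02,.25],RD(np.pi)))"
```

```text
[ 0.56  0.05  1.75 -0.    1.34 -1.01]
[-0.3772, -0.9928, 0.001, 0.0, 0.0002, -0.0003]
```

play_rows(
  motion=[
    [[-0.08,-0.2,0,0,0,0,1],[-0.15,-0.4,0,0,0,0,1],[-0.23,-0.6,0,0,0,0,1],[-0.3,-0.8,0,0,0,0,1],[-0.377,-0.993,0,0,0,0,1],[-0.377,-0.993,0,0,0,0,1],[-0.377,-0.993,0,0,0,0,1]],
  ],
)

```text
time_s: 1.8
ee_pos: [0.4547, 0.0215, 0.2486]
eef_rot: [3.142, -0.002, 3.141]
force: [-0.0, 0.7, -1.1]
grip_width: 0.0941
grip_force: 0.0
```

```bash
python3 - <<'E'
from h import *
o=get_obs(); c=camera('wrist'); save('w1',c); P=cloud(c)
print(np.round(c['T_tool_cam'],3).tolist())
m=(P[...,2]>.066)&(P[...,2]<.08); q=P[m][:,:2].astype(np.float32)*1000
k,l,s,_=cv2.connectedComponentsWithStats(m.astype(np.uint8))
for i in range(1,k):
    if s[i,4]>100: print(s[i],cv2.minEnclosingCircle(P[l==i][:,:2].astype(np.float32)*1000), np.median(P[l==i][:,2]))
E
```

```text
[[-0.0, 0.967, 0.254, 0.074], [1.0, 0.0, -0.0, -0.0], [-0.0, 0.254, -0.967, -0.161], [0.0, 0.0, 0.0, 1.0]]
[ 253  236   82   80 1208] ((503.8573303222656, -2.768186330795288), 35.22937774658203) 0.07253955055938927
```

View pics/w1.png

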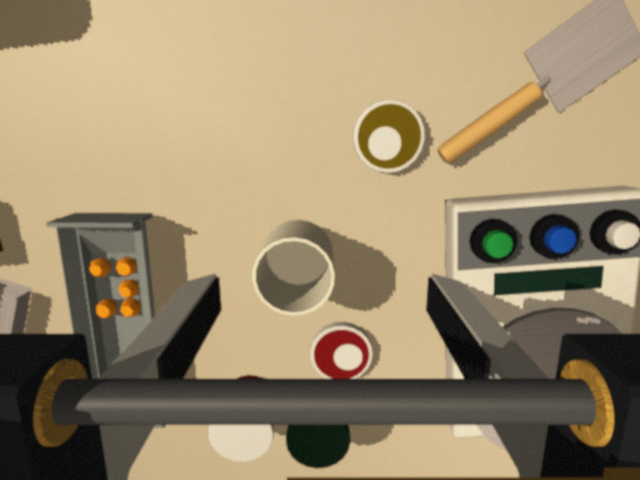

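The wrist view shows the jar at (293,275), unmoved, the three keys at upper right, and five lumps in the tray. Grasping the jar.

play_rows(
  motion=[
    [[-0.1,-0.05,0.2,0,0,0,1],[-0.2,-0.1,0.4,0,0,0,1],[-0.2,-0.1,0.5,0,0,0,1],[-0.2,-0.1,0.65,0,0,0,1],[-0.2,-0.1,0.81,0,0,0,1],[-0.2,-0.1,0.81,0,0,0,1],[-0.2,-0.1,0.81,0,0,0,0],[-0.2,-0.1,0.81,0,0,0,0],[-0.2,-0.1,0.81,0,0,0,0],[-0.2,-0.1,0.81,0,0,0,0]],
  ],
  grip_force=12,
)

```text
time_s: 2.85
ee_pos: [0.5049, -0.002, 0.0479]
eef_rot: [3.14, 0.001, -3.14]
force: [-2.1, -0.7, 9.1]
grip_width: 0.0688
grip_force: 12.0
```

```bash
python3 - <<'E'
from h import *
o=get_obs(); print(o['grip_width'],o['grip_force'],o['ee_pos'])
c=camera('top')
# keys & pan by colour
hsv=cv2.cvtColor(c['frame'],cv2.COLOR_RGB2HSV)
for n,u,v,lo,hi in [('w',203,262,(0,0,150),(180,60,255)),('b',228,260,(95,100,60),(125,255,255)),('g',253,258,(45,80,60),(85,255,255))]:
    m=cv2.inRange(hsv,lo,hi); z=np.zeros_like(m); cv2.circle(z,(u,v),10,255,-1); m&=z
    mm=cv2.moments(m,True); print(n,mm['m00'],onplane(c,[[mm['m10']/mm['m00'],mm['m01']/mm['m00']]],.060).round(4))
print(to([.620,.237,.2]))
E
```

```text
0.06884870334885708 12.000368982553482 [ 0.50485065 -0.00204622  0.04791928]
w 15.0 [[0.4662 0.2739 0.06  ]]
b 129.0 [[0.4762 0.2256 0.06  ]]
g 122.0 [[0.4799 0.1718 0.06  ]]
[-0.4624, 0.9567, -0.6062, 0.0, 0.0, 0.0]
```

play_rows(
  motion=[
    [[0,0,-0.2,0,0,0,0],[0,0,-0.37,0,0,0,0],[-0.12,0.15,-0.37,0,0,0,0],[-0.24,0.32,-0.37,0,0,0,0],[-0.36,0.5,-0.37,0,0,0,0],[-0.46,0.7,-0.37,0,0,0,0],[-0.46,0.85,-0.37,0,0,0,0],[-0.46,0.957,-0.37,0,0,0,0],[-0.46,0.957,-0.37,0,0,0,0],[-0.46,0.957,-0.32,0,0,0,0]],
  ],
)

```text
time_s: 3.9
ee_pos: [0.6193, 0.2374, 0.1278]
eef_rot: [3.139, 0.001, -3.14]
force: [0.4, 0.6, -2.2]
grip_width: 0.0686
grip_force: 12.0
```

```bash
python3 -c "
from h import *
print(get_obs()['grip_width']);print(to([.620,.237,.108],RD(np.pi)),to([.62,.237,.106],RD(np.pi)))"
```

```text
0.06863832713273903
[-0.0027, -0.0018, 0.0794, 0.0004, 0.0001, 0.0003] [-0.0027, -0.0018, 0.0874, 0.0004, 0.0001, 0.0003]
```

play_rows(
  motion=[
    [[0,0,0.04,0,0,0,0],[0,0,0.07,0,0,0,0],[0,0,0.08,0,0,0,0],[0,0,0.084,0,0,0,0],[0,0,0.084,0,0,0,0]],
  ],
)

```text
time_s: 4.4
ee_pos: [0.6189, 0.2363, 0.1059]
eef_rot: [3.14, -0.002, -3.141]
force: [-3.2, -2.4, 3.5]
grip_width: 0.0689
grip_force: 12.0
```

play_rows(
  motion=[
    [[0,0,0.003,0,0,0,1],[0,0,0.003,0,0,0,1],[0,0,0.003,0,0,0,1],[0,0,0,0,0,0,1],[0,0,-0.2,0,0,0,1],[0,0,-0.4,0,0,0,1],[0,0,-0.5,0,0,0,0],[0,0,-0.5,0,0,0,-1],[0,0,-0.5,0,0,0,-1]],
  ],
)

```text
time_s: 5.3
ee_pos: [0.6189, 0.237, 0.2301]
eef_rot: [3.14, -0.002, -3.14]
force: [-0.1, 0.7, -1.0]
grip_width: 0.0737
grip_force: 0.0
```

```bash
python3 - <<'E'
from h import *
print(get_obs()['grip_width']);print(to([.471,.278,.13],RD(np.pi)),to([.4762,.225,.13],RD(np.pi)))
c=camera('wrist');P=cloud(c)
for zl,zh in((.124,.137),(.054,.0635)):
  m=(P[...,2]>zl)&(P[...,2]<zh)
  k,l,s,_=cv2.connectedComponentsWithStats(m.astype(np.uint8))
  for i in range(1,k):
    if s[i,4]>150: print(s[i],cv2.minEnclosingCircle(P[l==i][:,:2].astype(np.float32)*1000), np.median(P[l==i][:,2]))
c=camera('top');P=cloud(c); m=(P[...,2]>.124)&(P[...,2]<.137); m[:150]=0;m[240:]=0;m[:,:180]=0;m[:,270:]=0
print(cv2.minEnclosingCircle(P[m][:,:2].astype(np.float32)*1000),m.sum())
E
```

```text
0.07365244571884284
[0.5905, 0.1641, 0.4018, 0.0003, -0.0003, 0.0002] [0.57, -0.0479, 0.4013, 0.0003, -0.0003, 0.0002]
[ 269  188  108  107 1873] ((617.1399536132812, 236.22865295410156), 34.95854187011719) 0.12960821986155258
[368   3  33  38 972] ((470.75384521484375, 280.3418884277344), 12.402275085449219) 0.059729716584281334
[293   9  33  38 952] ((475.09173583984375, 226.7631072998047), 12.24425220489502) 0.05980731852661822
[219  15  34  38 958] ((479.2826232910156, 173.07489013671875), 12.179851531982422) 0.059763180684312134
[  226   121   198   193 20011] ((620.1436767578125, 237.89926147460938), 80.14583587646484) 0.05800745224939424
[ 283  194   80   66 3066] ((617.7688598632812, 236.26597595214844), 31.811376571655273) 0.06276438058826675
[  22  255   79   72 4376] ((679.2658081054688, 16.45747947692871), 32.27606201171875) 0.05893399990007525
[  0 264  12  46 343] ((675.4440307617188, -35.52326583862305), 20.264236450195312) 0.057933658214196326
[177 445  60  33 476] ((855.2915649414062, 127.49124145507812), 29.863203048706055) 0.058822155526894265
[250 445  70  33 501] ((862.992431640625, 200.18365478515625), 33.13115310668945) 0.05895209383235128
[333 454  69  24 501] ((870.235107421875, 279.29998779296875), 32.628440856933594) 0.05868322760199157
((0.0, 0.0), 0.0) 0
```

play_rows(
  motion=[
    [[0.2,0.08,0,0,0,0,-1],[0.4,0.15,0.1,0,0,0,-1],[0.59,0.172,0.3,0,0,0,-1],[0.59,0.172,0.5,0,0,0,-1],[0.59,0.172,0.56,0,0,0,-1],[0.59,0.172,0.56,0,0,0,-1]],
  ],
)

```text
time_s: 6.0
ee_pos: [0.4677, 0.2789, 0.0857]
eef_rot: [-3.139, -0.011, -3.139]
force: [-0.3, -0.4, -0.4]
grip_width: 0.0172
grip_force: 0.0
```

```bash
python3 -c "
from h import *
print(to([.471,.280,.0735],RD(np.pi)))"
```

```text
[-0.0136, 0.0043, 0.0485, -0.0004, -0.0017, 0.0003]
```

play_rows(
  motion=[
    [[-0.012,0.004,0,0,0,0,-1],[-0.012,0.004,0,0,0,0,-1],[-0.012,0.004,0.025,0,0,0,-1],[-0.012,0.004,0.05,0,0,0,-1],[-0.012,0.004,0.052,0,0,0,-1],[-0.012,0.004,0.052,0,0,0,-1]],
  ],
)

```text
time_s: 6.6
ee_pos: [0.4743, 0.281, 0.078]
eef_rot: [3.14, -0.002, -3.14]
force: [-0.5, -1.7, 1.7]
grip_width: 0.0006
grip_force: 0.8
```

play_rows(
  motion=[
    [[0,0,0.01,0,0,0,-1],[0,0,0.018,0,0,0,-1],[0,0,0.018,0,0,0,-1],[0,0,0.018,0,0,0,-1]],
  ],
)

```text
time_s: 7.0
ee_pos: [0.4743, 0.2811, 0.0735]
eef_rot: [3.139, -0.002, -3.14]
force: [1.2, -1.5, 3.4]
grip_width: 0.0008
grip_force: 1.8
```

play_rows(
  motion=[
    [[0,0,0.006,0,0,0,-1],[0,0,0.006,0,0,0,-1],[0,0,0.006,0,0,0,-1]],
  ],
)

```text
time_s: 7.3
ee_pos: [0.4744, 0.2812, 0.073]
eef_rot: [3.139, -0.001, -3.14]
force: [-2.4, -4.1, 16.7]
grip_width: 0.0006
grip_force: 8.0
```

play_rows(
  motion=[
    [[0,0,-0.08,0,0,0,-1],[0,0,-0.1,0,0,0,-1],[-0.004,-0.11,-0.1,0,0,0,-1],[-0.004,-0.218,-0.1,0,0,0,-1],[-0.004,-0.218,-0.08,0,0,0,-1],[-0.004,-0.218,-0.04,0,0,0,-1],[-0.004,-0.218,-0.01,0,0,0,-1],[-0.004,-0.218,0,0,0,0,-1],[-0.004,-0.218,0,0,0,0,-1],[-0.004,-0.218,0,0,0,0,-1]],
  ],
)

```text
time_s: 8.3
ee_pos: [0.4753, 0.2272, 0.0728]
eef_rot: [3.14, -0.002, -3.139]
force: [-8.2, -7.0, 25.8]
grip_width: 0.0008
grip_force: 12.9
```

play_rows(
  motion=[
    [[0,0,-0.15,0,0,0,-1],[0,0,-0.35,0,0,0,1],[0,-0.1,-0.55,0,0,0.04,1],[0,-0.25,-0.7,0,0,0.06,1],[0,-0.4,-0.85,0,0,0.09,1],[0,-0.55,-0.85,0,0,0.12,1],[0,-0.7,-0.85,0,0,0.15,1],[0,-0.85,-0.85,0,0,0.18,1],[0,-1,-0.85,0,0,0.21,1],[0,-1,-0.85,0,0,0.25,1]],
  ],
)

```text
time_s: 9.3
ee_pos: [0.4761, -0.0264, 0.2828]
eef_rot: [-3.139, -0.003, 1.934]
force: [0.6, 0.1, 0.7]
grip_width: 0.0691
grip_force: 0.0
```

```bash
python3 -c "
from h import *
print(get_obs()['qpos'].round(2));print(to([.53,-.23,.28],RD(-.342)))"
```

```text
[-0.13  0.1   1.63  0.    1.42 -0.5 ]
[-0.8379, -0.0881, 0.0092, -0.0007, 0.0002, 0.3623]
```

play_rows(
  motion=[
    [[-0.1,-0.05,0,0,0,0.04,1],[-0.2,-0.1,0,0,0,0.06,1],[-0.4,-0.13,0,0,0,0.09,1],[-0.55,-0.16,0,0,0,0.12,1],[-0.7,-0.2,0,0,0,0.15,1],[-0.84,-0.25,0,0,0,0.18,1],[-0.9,-0.3,0,0,0,0.2,1],[-0.95,-0.35,0,0,0,0.22,1],[-0.97,-0.38,0,0,0,0.24,1],[-0.97,-0.4,0,0,0,0.26,1]],
  ],
)

```text
time_s: 10.3
ee_pos: [0.4712, -0.2864, 0.2819]
eef_rot: [-3.138, 0.002, 0.437]
force: [0.5, 0.3, -0.1]
grip_width: 0.0938
grip_force: 0.0
```

```bash
python3 -c "
from h import *
print(get_obs()['qpos'].round(2));print(to([.60,-.26,.28],RD(-.342)))"
```

```text
[-0.61  0.27  1.43  0.    1.45  0.52]
[0.5113, 0.1222, 0.0062, -0.0005, 0.0005, 0.1239]
```

play_rows(
  motion=[
    [[0.15,0.04,0,0,0,0.02,1],[0.3,0.08,0,0,0,0.04,1],[0.45,0.12,0,0,0,0.06,1],[0.51,0.122,0,0,0,0.08,1],[0.51,0.122,0,0,0,0.1,1],[0.51,0.122,0,0,0,0.124,1],[0.51,0.122,0,0,0,0.124,1],[0.51,0.122,0,0,0,0.124,1]],
  ],
)

```text
time_s: 11.1
ee_pos: [0.5996, -0.2585, 0.2822]
eef_rot: [-3.14, 0.003, -0.331]
force: [-0.1, 0.2, 0.2]
grip_width: 0.0939
grip_force: 0.0
```

```bash
cat > meas.py <<'E'
from h import *
def comps(P,zl,zh,xl,xh,yl,yh,n=100):
    m=(P[...,2]>zl)&(P[...,2]<zh)&(P[...,0]>xl)&(P[...,0]<xh)&(P[...,1]>yl)&(P[...,1]<yh)
    k,l,s,_=cv2.connectedComponentsWithStats(m.astype(np.uint8))
    for i in range(1,k):
        if s[i,4]>n:
            q=P[l==i]; r=cv2.minAreaRect(q[:,:2].astype(np.float32)*1000); print(s[i,4],'rect',np.round(r[0],1),np.round(r[1],1),round(r[2],2),'z',np.median(q[:,2]).round(4))
E
python3 - <<'E'
from meas import *
print(get_obs()['ee_pos'],get_obs()['eef_rot'])
c=camera('wrist'); save('w2',c); P=cloud(c)
print('handle');comps(P,.09,.115,.5,.7,-.45,-.25,50)
print('scoopwall');comps(P,.018,.026,.5,.7,-.40,-.25)
print('rest');comps(P,.035,.046,.4,.55,-.42,-.25)
print('trayrim');comps(P,.026,.05,.4,.75,-.25,-.12)
for x0 in np.arange(.48,.69,.02):
    m=(abs(P[...,0]-x0)<.01)&(P[...,2]>.0245)&(P[...,2]<.034)&(P[...,1]>-.25)&(P[...,1]<-.12); y=P[m][:,1]
    a=y[y<-.186];b=y[y>-.186]
    if len(a)>5 and len(b)>5: print(round(x0,3),a.min().round(4),b.max().round(4), ((a.min()+b.max())/2).round(4))
E
```

```text
[ 0.59958807 -0.25852266  0.28216265] [-3.14007066  0.00340743 -0.3310862 ]
handle
523 rect [ 608.5 -329.3] [14.6 20.5] 69.92 z 0.1055
scoopwall
194 rect [ 571.8 -302.1] [22.5 67.3] 70.08 z 0.0237
145 rect [ 559.8 -337.4] [ 2.  66.1] 70.56 z 0.0226
rest
731 rect [ 471.2 -334.2] [60.8 34.1] 5.46 z 0.0412
trayrim
4773 rect [ 573.7 -186.1] [ 82.4 224.4] 89.74 z 0.0303
0.48 -0.2266 -0.1446 -0.1856
0.5 -0.2266 -0.1448 -0.1857
0.52 -0.2267 -0.1452 -0.1859
0.54 -0.2269 -0.1448 -0.1858
0.56 -0.2271 -0.145 -0.186
0.58 -0.227 -0.145 -0.186
0.6 -0.2272 -0.1454 -0.1863
0.62 -0.2273 -0.1453 -0.1863
0.64 -0.2275 -0.1452 -0.1863
0.66 -0.2276 -0.1454 -0.1865
0.68 -0.2276 -0.1456 -0.1866
```

View pics/w2.png

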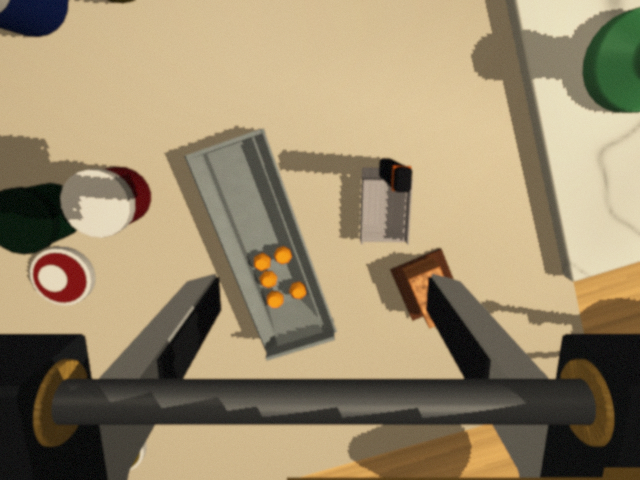

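The wrist view shows the scoop handle at (398,175), rest at (425,280), and tray with five lumps at (275,275). Now I grasp the handle.

```bash
python3 -c "
from h import *
print(to([.6085,-.3293,.13],RD(-.345)),to([.6085,-.3293,.085],RD(-.345)))"
```

```text
[0.1281, 0.2563, 0.6088, -0.0002, 0.0005, 0.0021] [0.1287, 0.2566, 0.7888, -0.0002, 0.0005, 0.0021]
```

play_rows(
  motion=[
    [[0.06,0.12,0.15,0,0.0005,0.002,1],[0.128,0.256,0.3,0,0.0005,0.002,1],[0.128,0.256,0.45,0,0.0005,0.002,1],[0.128,0.256,0.6,0,0.0005,0.002,1],[0.129,0.257,0.72,0,0.0005,0.002,1],[0.129,0.257,0.788,0,0.0005,0.002,1],[0.129,0.257,0.788,0,0.0005,0.002,0],[0.129,0.257,0.788,0,0.0005,0.002,-0.4],[0.129,0.257,0.788,0,0.0005,0.002,-1],[0.129,0.257,0.788,0,0.0005,0.002,-1]],
  ],
  grip_force=40,
)

```text
time_s: 12.15
ee_pos: [0.6086, -0.3302, 0.0875]
eef_rot: [-3.141, -0.003, -0.348]
force: [-0.1, 0.2, -0.1]
grip_width: 0.0657
grip_force: 0.0
```

play_rows(
  motion=[
    [[0,0,0,0,0,0,-1],[0,0,0,0,0,0,-1],[0,0,0,0,0,0,-1],[0,0,0,0,0,0,-1]],
  ],
)

```text
time_s: 12.55
ee_pos: [0.6081, -0.3299, 0.0858]
eef_rot: [-3.14, -0.001, -0.349]
force: [-0.0, 0.3, 0.4]
grip_width: 0.0334
grip_force: 0.0
```

```bash
python3 -c "
from h import *
o=get_obs();print(o)
# handle offset; scoop in tray: plate centre -> handle +40
print(to([.655,-.255,.20],RD(-.005)))"
```

```text
{'time_s': 12.55, 'qpos': array([-0.55047209,  0.74181983,  1.1903476 ,  0.00144807,  1.20916038,
        1.36850767]), 'joint_vel': array([-1.58555862e-03,  6.72923711e-04,  4.19227942e-04,  4.04797373e-04,
       -3.80210940e-05,  2.59688315e-03]), 'tau': array([ 4.83849682e-03, -7.47530937e+01, -3.38128245e+01,  3.22244049e-02,
       -6.82921289e-02, -1.09054879e-03]), 'ee_pos': array([ 0.60808195, -0.32986967,  0.08582735]), 'eef_rot': array([-3.14031887e+00, -5.31249064e-04, -3.48695934e-01]), 'force': array([-0.03919579,  0.26826183,  0.37074575]), 'moment': array([0.09922183, 0.19973199, 0.02544346]), 'grip_force': 0.0, 'grip_width': 0.03336005194985921}
[0.0743, -0.3462, -0.4562, -0.0002, -0.0001, -0.0547]
```

play_rows(
  motion=[
    [[0,0,0,0,0,0,-1],[0,0,0,0,0,0,-1],[0,0,0,0,0,0,-1],[0,0,0,0,0,0,-1],[0,0,-0.1,0,0,0,-1],[0,0,-0.3,0,0,0,-1],[0,0,-0.3,0,0,0,-1]],
  ],
)

```text
time_s: 13.25
ee_pos: [0.61, -0.3311, 0.1682]
eef_rot: [3.141, -0.011, -0.349]
force: [0.6, -0.2, 0.0]
grip_width: 0.0138
grip_force: 40.0
```

```bash
python3 -c "
from h import *
print(to([.655,-.256,.20],RD(-.005)))"
```

```text
[0.0679, -0.3439, -0.127, 0.0004, -0.0017, -0.0547]
```

```bash
python3 -c "
from h import *
print(to([.664,-.1864,.165],RD(-.005)))"
```

```text
[0.0052, -0.6179, 0.0122, 0.0004, -0.0017, -0.0547]
```

play_rows(
  motion=[
    [[0,-0.1,0,0.0004,-0.001,-0.02,-1],[0.005,-0.25,0.012,0.0004,-0.0015,-0.04,-1],[0.005,-0.4,0.012,0.0004,-0.0017,-0.0547,-1],[0.005,-0.55,0.012,0.0004,-0.0017,-0.0547,-1],[0.005,-0.618,0.012,0.0004,-0.0017,-0.0547,-1],[0.005,-0.618,0.012,0.0004,-0.0017,-0.0547,-1],[0.005,-0.618,0.012,0.0004,-0.0017,-0.0547,-1]],
  ],
)

```text
time_s: 13.95
ee_pos: [0.6618, -0.186, 0.1578]
eef_rot: [-3.137, 0.009, -0.005]
force: [0.1, -0.1, -1.4]
grip_width: 0.0137
grip_force: 40.0
```

```bash
python3 - <<'E'
from meas import *
o=get_obs();print(o['ee_pos'],o['eef_rot'],o['qpos'].round(2))
c=camera('wrist'); save('w3',c); P=cloud(c)
dz=o['ee_pos'][2]-.0855
print('walls');comps(P,dz+.015,dz+.03,.5,.75,-.25,-.12,20)
print('plate');comps(P,dz-.006,dz+.01,.5,.75,-.25,-.12,20)
c=camera('top'); P=cloud(c)
print('top walls');comps(P,dz+.015,dz+.03,.5,.75,-.25,-.12,10)
print('top plate');comps(P,dz-.006,dz+.03,.5,.75,-.25,-.12,10)
E
```

```text
[ 0.66176694 -0.18595296  0.15784502] [-3.13654149  0.00926194 -0.00536141] [-0.33  0.67  1.14  0.    1.35  1.25]
walls
176 rect [ 670.  -186.4] [ 3.6 13.9] 0.74 z 0.0955
70 rect [ 651.2 -166.7] [9.7 1. ] 89.29 z 0.0905
63 rect [ 651.2 -206.2] [9.1 1.1] 88.42 z 0.0908
plate
58 rect [ 670.3 -186. ] [ 2.3 13.1] 4.12 z 0.0792
543 rect [ 656.  -169.9] [16.4 11. ] 88.75 z 0.0755
532 rect [ 655.9 -202.5] [16.3 10.9] 89.35 z 0.0753
601 rect [ 589. -186.] [25.6 16.4] 89.24 z 0.075
top walls
31 rect [ 640.8 -162.8] [ 9.2 22. ] 64.62 z 0.0944
top plate
65 rect [ 645.6 -164.1] [13.5 36.5] 62.4 z 0.086
```

View pics/w3.png

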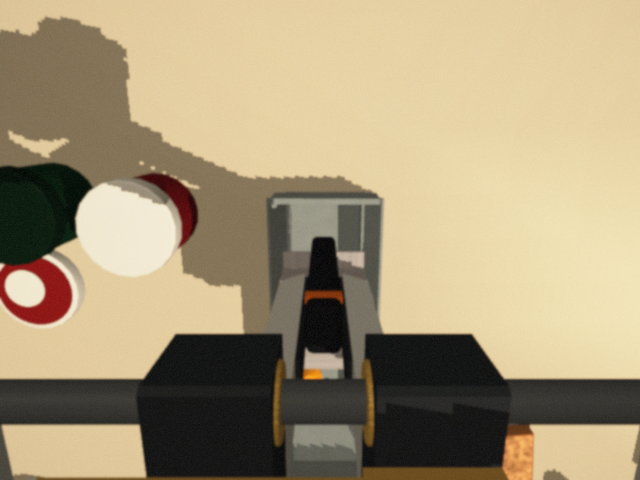

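The wrist view shows the scoop centred over the tray, with the handle at (322,310). Walls are symmetric about y=-0.186. Descending.

play_rows(
  motion=[
    [[0,0,0,0,0,0,-1],[0,0,0,0,0,0,-1],[0,0,0,0,0,0,-1]],
  ],
)

```text
time_s: 14.35
ee_pos: [0.6618, -0.1857, 0.158]
eef_rot: [-3.136, 0.009, -0.006]
force: [-0.6, 0.8, -0.8]
grip_width: 0.0134
grip_force: 40.0
```

```bash
python3 -c "
from h import *
print(to([.664,-.1862,.0935],RD(-.005)))"
```

```text
[0.011, 0.0033, 0.2579, -0.0008, 0.0014, -0.0001]
```

play_rows(
  motion=[
    [[0.011,0.003,0.05,-0.0008,0.0014,0,-1],[0.011,0.003,0.12,-0.0008,0.0014,0,-1],[0.011,0.003,0.18,-0.0008,0.0014,0,-1],[0.011,0.003,0.23,-0.0008,0.0014,0,-1],[0.011,0.003,0.258,-0.0008,0.0014,0,-1],[0.011,0.003,0.258,-0.0008,0.0014,0,-1],[0.011,0.003,0.258,-0.0008,0.0014,0,-1]],
  ],
)

```text
time_s: 15.05
ee_pos: [0.6644, -0.1857, 0.094]
eef_rot: [-3.141, -0.0, -0.005]
force: [0.7, 0.4, -1.5]
grip_width: 0.0134
grip_force: 40.0
```

play_rows(
  motion=[
    [[0,0,0.006,0,0,0,-1],[0,0,0.012,0,0,0,-1],[0,0,0.012,0,0,0,-1]],
  ],
)

```text
time_s: 15.35
ee_pos: [0.6641, -0.1856, 0.0905]
eef_rot: [-3.141, 0.0, -0.005]
force: [0.8, -0.0, -1.0]
grip_width: 0.0137
grip_force: 40.0
```

play_rows(
  motion=[
    [[0,0,0.004,0,0,0,-1],[0,0,0.004,0,0,0,-1],[0,0,0.004,0,0,0,-1]],
  ],
)

```text
time_s: 15.65
ee_pos: [0.6642, -0.1856, 0.0896]
eef_rot: [-3.141, 0.0, -0.005]
force: [0.3, 0.7, -0.7]
grip_width: 0.0139
grip_force: 40.0
```

play_rows(
  motion=[
    [[0,0,0.003,0,0,0,-1],[0,0,0.003,0,0,0,-1],[0,0,0.003,0,0,0,-1]],
  ],
)

```text
time_s: 15.95
ee_pos: [0.6643, -0.1856, 0.0896]
eef_rot: [-3.141, -0.0, -0.005]
force: [-2.5, 0.4, 5.3]
grip_width: 0.0138
grip_force: 40.0
```

play_rows(
  motion=[
    [[-0.04,0,0,0,0,0,-1],[-0.08,0,0,0,0,0,-1],[-0.12,0,0,0,0,0,-1],[-0.16,0,0,0,0,0,-1],[-0.2,0,0,0,0,0,-1],[-0.23,0,0,0,0,0,-1],[-0.26,0,0,0,0,0,-1],[-0.29,0,0,0,0,0,-1],[-0.315,0,0,0,0,0,-1],[-0.315,0,0,0,0,0,-1]],
  ],
)

```text
time_s: 16.95
ee_pos: [0.5852, -0.1853, 0.0895]
eef_rot: [3.141, -0.001, -0.005]
force: [-1.7, -0.2, 7.9]
grip_width: 0.0138
grip_force: 40.0
```

```bash
cat > look.py <<'E'
import sys
from meas import *
n=sys.argv[1]
cs=camera('scene'); ct=camera('top')
a=cs['frame'][270:400,190:370]; b=ct['frame'][150:290,370:510]
a=cv2.resize(a,None,fx=3,fy=3,interpolation=cv2.INTER_CUBIC); b=cv2.resize(b,None,fx=2.6,fy=2.6)
h=max(a.shape[0],b.shape[0]); o=np.zeros((h,800,3),np.uint8); o[:a.shape[0],:min(540,a.shape[1])]=a[:,:540]; o[:b.shape[0],540:]=b[:,:260]
cv2.imwrite('pics/%s.png'%n,cv2.cvtColor(o,cv2.COLOR_RGB2BGR))
E
python3 look.py l1
```

```text
(no output)
```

View pics/l1.png

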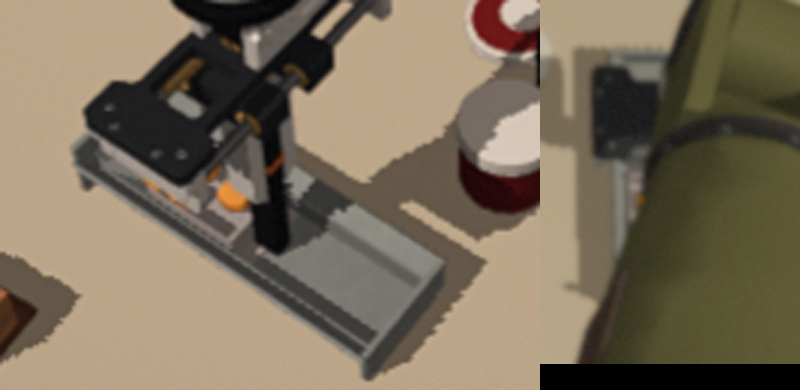

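The left crop shows lumps already in the scoop near the back wall at (232,195). Next I run the nose up the ramp with tilt.

```bash
python3 - <<'E'
import numpy as np
from h import get_obs
o=get_obs()['ee_pos']; print(o)
foot=.503
for d in [.004,.01,.015,.02,.025,.029,.032]:
    h=.667*d+.0012; f=np.arcsin(h/.090); c,s=np.cos(f),np.sin(f)
    X=foot-d+.080*c+.0855*s; Z=.004+h-.080*s+.0855*c
    print(d,round(np.degrees(f),1),[round((X-o[0])/.25,4),0,round(-(Z-o[2])/.25,4),0,round(-f/2/np.pi,4),0,-1])
E
```

```text
[ 0.58525296 -0.1853741   0.08948685]
0.004 2.5 [np.float64(-0.0106), 0, np.float64(-0.0015), 0, np.float64(-0.0068), 0, -1]
0.01 5.0 [np.float64(-0.0203), 0, np.float64(-0.0022), 0, np.float64(-0.0139), 0, -1]
0.015 7.2 [np.float64(-0.0289), 0, np.float64(-0.0024), 0, np.float64(-0.0199), 0, -1]
0.02 9.3 [np.float64(-0.038), 0, np.float64(-0.002), 0, np.float64(-0.0258), 0, -1]
0.025 11.5 [np.float64(-0.0475), 0, np.float64(-0.0012), 0, np.float64(-0.0318), 0, -1]
0.029 13.2 [np.float64(-0.0554), 0, np.float64(-0.0002), 0, np.float64(-0.0367), 0, -1]
0.032 14.5 [np.float64(-0.0615), 0, np.float64(0.0008), 0, np.float64(-0.0403), 0, -1]
```

play_rows(
  motion=[
    [[-0.011,0,-0.0015,0,-0.0068,0,-1],[-0.02,0,-0.002,0,-0.0139,0,-1],[-0.029,0,-0.0025,0,-0.02,0,-1],[-0.038,0,-0.002,0,-0.0258,0,-1],[-0.038,0,-0.002,0,-0.0258,0,-1]],
  ],
)

```text
time_s: 17.55
ee_pos: [0.5761, -0.1853, 0.0897]
eef_rot: [3.141, 0.163, -0.005]
force: [-1.4, -0.9, 9.6]
grip_width: 0.0138
grip_force: 40.0
```

play_rows(
  motion=[
    [[-0.0095,0,0.0025,0,-0.006,0,-1],[-0.0095,0,0.0025,0,-0.006,0,-1]],
  ],
)

```text
time_s: 17.75
ee_pos: [0.5734, -0.1853, 0.0894]
eef_rot: [3.141, 0.201, -0.005]
force: [-1.5, -0.1, 9.8]
grip_width: 0.0138
grip_force: 40.0
```

```bash
python3 - <<'E'
from h import *
def f(nx,nz,deg,y=-.1853,s=-.005):
    t=np.radians(deg);c,sn=np.cos(t),np.sin(t)
    return to([nx+.080*c+.0855*sn,y,nz-.080*sn+.0855*c],tilt(s,t))
print(tilt(0,.2).as_euler('xyz'))
for a in [(.471,.0265,14.5),(.471,.034,18),(.471,.044,24),(.471,.060,30),(.471,.1,30),(.471,.15,30)]: print(f(*a))
E
```

```text
[3.14159265 0.2        0.        ]
[-0.0138, 0.0001, 0.0036, 0.0, -0.0082, 0.0]
[-0.0006, 0.0, -0.0046, 0.0, -0.018, 0.0]
[0.0212, -0.0001, -0.0049, 0.0, -0.0346, 0.0]
[0.034, -0.0002, -0.0258, 0.0, -0.0513, 0.0]
[0.002, -0.0001, -0.1825, 0.0, -0.0513, 0.0]
[-0.038, -0.0001, -0.3785, 0.0, -0.0513, 0.0]
```

play_rows(
  motion=[
    [[-0.007,0,0.002,0,-0.004,0,-1],[-0.0138,0,0.0036,0,-0.0082,0,-1],[-0.0138,0,0.0036,0,-0.0082,0,-1],[-0.007,0,-0.001,0,-0.013,0,-1],[-0.0006,0,-0.0046,0,-0.018,0,-1],[0.01,0,-0.0048,0,-0.026,0,-1],[0.0212,0,-0.005,0,-0.0346,0,-1],[0.028,0,-0.014,0,-0.043,0,-1],[0.034,0,-0.026,0,-0.0513,0,-1],[0.034,0,-0.026,0,-0.0513,0,-1]],
  ],
)

```text
time_s: 18.75
ee_pos: [0.5829, -0.1849, 0.0921]
eef_rot: [-3.14, 0.526, -0.004]
force: [0.0, -0.5, -1.2]
grip_width: 0.0139
grip_force: 40.0
```

play_rows(
  motion=[
    [[-0.015,0,-0.07,0,0,0,-1],[-0.03,0,-0.157,0,0,0,-1],[-0.05,0,-0.25,0,0,0,-1],[-0.072,0,-0.353,0,0,0,-1],[-0.1,0,-0.49,0,0,0,-1],[-0.1,0,-0.49,0,0,0,-1]],
  ],
)

```text
time_s: 19.35
ee_pos: [0.6238, -0.1857, 0.2162]
eef_rot: [3.14, 0.515, -0.006]
force: [0.5, 0.6, -1.4]
grip_width: 0.0136
grip_force: 40.0
```

```bash
sed -i 's/270:400,190:370/230:400,190:370/' look.py; python3 look.py l2; python3 -c "
from h import *
print(get_obs()['qpos'].round(2))"
```

```text
[-0.29  0.87  0.75 -0.16  2.02  1.25]
```

View pics/l2.png

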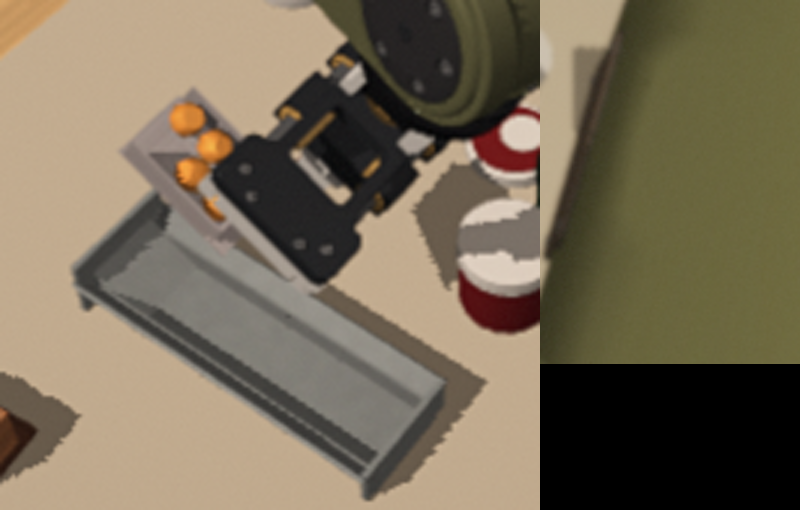

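The crop shows the tray empty and the lumps in the tilted scoop (4 visible, at (187,120), (215,147), (190,175), (213,207); the fifth is likely hidden by the gripper). Next I check the jar and plan the carry.

```bash
python3 - <<'E'
from meas import *
for n in('top','scene'):
    c=camera(n);P=cloud(c); m=(P[...,2]>.124)&(P[...,2]<.137)&(P[...,0]>.5)&(P[...,0]<.75)&(P[...,1]>.1)&(P[...,1]<.4)
    print(n,m.sum(),cv2.minEnclosingCircle(P[m][:,:2].astype(np.float32)*1000) if m.sum() else '')
print(to([.60,.0,.30],tilt(.95,.45)))
E
```

```text
top 209 ((617.8549194335938, 236.115234375), 35.26728820800781)
scene 176 ((621.3786010742188, 237.7323760986328), 37.18357849121094)
[-0.2578, -0.7416, -0.2633, -0.0713, 0.0109, -0.1343]
```

play_rows(
  motion=[
    [[-0.02,-0.05,-0.1,-0.007,0.001,-0.0134,-1],[-0.05,-0.13,-0.2,-0.016,0.002,-0.03,-1],[-0.08,-0.22,-0.2633,-0.025,0.004,-0.047,-1],[-0.11,-0.32,-0.2633,-0.034,0.005,-0.064,-1],[-0.15,-0.42,-0.2633,-0.043,0.007,-0.081,-1],[-0.18,-0.52,-0.2633,-0.052,0.008,-0.098,-1],[-0.21,-0.62,-0.2633,-0.061,0.009,-0.115,-1],[-0.24,-0.7,-0.2633,-0.068,0.01,-0.128,-1],[-0.2578,-0.7416,-0.2633,-0.0713,0.0109,-0.1343,-1],[-0.2578,-0.7416,-0.2633,-0.0713,0.0109,-0.1343,-1]],
  ],
)

```text
time_s: 20.55
ee_pos: [0.5999, 0.001, 0.3016]
eef_rot: [3.14, 0.449, 0.951]
force: [0.7, -1.4, -1.3]
grip_width: 0.0138
grip_force: 40.0
```

```bash
cat >> h.py <<'E'
S=1.94; J=np.array([.6175,.236])
def f(e,nz,deg,s=S,o=None):
    t=np.radians(deg);c,sn=np.cos(t),np.sin(t); d=np.array([np.cos(s),np.sin(s)])
    xy=J-e*d+(.080*c+.0855*sn)*d
    return to([*xy,nz-.080*sn+.0855*c],tilt(s,t),o)
E
python3 -c "
from h import *
print(get_obs()['qpos'].round(2));print(f(-.008,.215,22,1.45),f(-.008,.215,20))"
```

```text
[ 0.08  0.55  1.05 -0.35  1.82  0.66]
[1.1519, -0.7067, -0.3909, -0.0318, 0.0102, -0.0727] [1.0068, -0.8639, -0.3377, -0.0609, 0.0147, -0.1451]
```

play_rows(
  motion=[
    [[0.05,-0.045,-0.02,-0.004,0.001,-0.01,-1],[0.13,-0.11,-0.045,-0.009,0.002,-0.021,-1],[0.22,-0.19,-0.075,-0.014,0.003,-0.033,-1],[0.32,-0.275,-0.11,-0.019,0.005,-0.046,-1],[0.42,-0.36,-0.14,-0.025,0.006,-0.06,-1],[0.5,-0.43,-0.17,-0.03,0.007,-0.072,-1],[0.55,-0.475,-0.186,-0.0335,0.008,-0.08,-1],[0.55,-0.475,-0.186,-0.0335,0.008,-0.08,-1]],
  ],
)

```text
time_s: 21.35
ee_pos: [0.5876, 0.187, 0.2826]
eef_rot: [-3.127, 0.395, 1.501]
force: [1.0, -0.4, -2.2]
grip_width: 0.0133
grip_force: 40.0
```

```bash
python3 -c "
from h import *
print(get_obs()['qpos'].round(2));print(f(-.008,.215,20))"
```

```text
[ 0.39  0.54  1.1  -0.35  1.69  0.45]
[0.5863, -0.088, -0.1798, -0.0276, 0.0067, -0.0651]
```

play_rows(
  motion=[
    [[0.06,-0.01,-0.02,-0.003,0.001,-0.007,-1],[0.15,-0.022,-0.046,-0.007,0.002,-0.017,-1],[0.25,-0.037,-0.077,-0.012,0.003,-0.028,-1],[0.35,-0.052,-0.107,-0.016,0.004,-0.039,-1],[0.45,-0.067,-0.138,-0.021,0.005,-0.05,-1],[0.54,-0.081,-0.165,-0.025,0.006,-0.06,-1],[0.586,-0.088,-0.18,-0.0276,0.0067,-0.065,-1],[0.586,-0.088,-0.18,-0.0276,0.0067,-0.065,-1]],
  ],
)

```text
time_s: 22.15
ee_pos: [0.5771, 0.3406, 0.2686]
eef_rot: [3.141, 0.349, 1.939]
force: [0.4, -0.1, -1.8]
grip_width: 0.0135
grip_force: 40.0
```

```bash
python3 - <<'E'
from h import *
o=get_obs();print(o['qpos'].round(2))
for a in [(-.008,.19,10),(-.008,.165,2),(-.008,.15,-8),(-.008,.143,-16),(-.008,.14,-24),(-.008,.138,-32),(-.008,.138,-40),(-.008,.138,-48),(-.008,.138,-56),(-.008,.138,-64)]: print(a,f(*a,o=o))
cs=camera('scene'); a=cv2.resize(cs['frame'][60:310,260:520],None,fx=2.3,fy=2.3,interpolation=cv2.INTER_CUBIC); cv2.imwrite('pics/d1.png',a[...,::-1])
E
```

```text
[ 0.6   0.61  1.01 -0.34  1.6   0.24]
(-0.008, 0.19, 10) [-0.028, -0.0001, 0.0457, 0.0001, 0.0278, -0.0002]
(-0.008, 0.165, 2) [-0.0509, -0.0001, 0.1079, 0.0001, 0.0501, -0.0002]
(-0.008, 0.15, -8) [-0.107, -0.0, 0.1362, 0.0001, 0.0778, -0.0002]
(-0.008, 0.143, -16) [-0.1616, 0.0, 0.15, 0.0001, 0.1001, -0.0001]
(-0.008, 0.14, -24) [-0.2227, 0.0001, 0.1577, 0.0002, 0.1223, -0.0001]
(-0.008, 0.138, -32) [-0.2851, 0.0002, 0.1709, 0.0002, 0.1445, -0.0001]
(-0.008, 0.138, -40) [-0.3487, 0.0002, 0.1855, 0.0002, 0.1667, -0.0001]
(-0.008, 0.138, -48) [-0.4098, 0.0003, 0.2088, 0.0002, 0.189, -0.0001]
(-0.008, 0.138, -56) [-0.467, 0.0003, 0.2404, 0.0002, 0.2112, -0.0001]
(-0.008, 0.138, -64) [-0.5192, 0.0004, 0.2797, 0.0002, 0.2334, -0.0001]
```

View pics/d1.png

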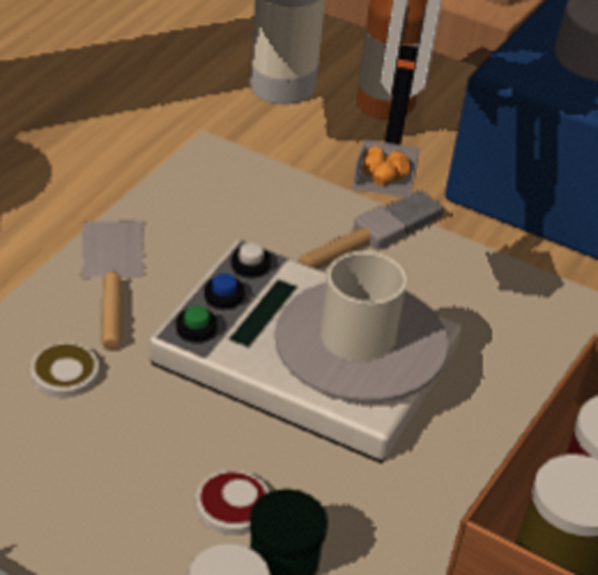

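The crop shows the scoop holding lumps at (387,165) above the jar at (367,290). I lower it level first and verify the nose against the jar.

play_rows(
  motion=[
    [[-0.014,0,0.023,0,0.014,0,-1],[-0.028,0,0.0457,0,0.0278,0,-1],[-0.04,0,0.077,0,0.039,0,-1],[-0.051,0,0.108,0,0.0501,0,-1],[-0.051,0,0.108,0,0.0501,0,-1]],
  ],
)

```text
time_s: 22.7
ee_pos: [0.5859, 0.3171, 0.2477]
eef_rot: [3.142, 0.034, 1.933]
force: [0.7, -0.2, -2.0]
grip_width: 0.0138
grip_force: 40.0
```

```bash
python3 - <<'E'
from h import *
o=get_obs()
c=camera('scene');P=cloud(c)
d=np.array([np.cos(S),np.sin(S)]); n=np.array([-d[1],d[0]])
m=(P[...,2]>.150)&(P[...,2]<.2)&(np.hypot(P[...,0]-.6,P[...,1]-.27)<.08)
q=P[m][:,:2]-J; print('e(nose+) range',(-(q@d)).min(),(-(q@d)).max(),'lat',(q@n).min(),(q@n).max(),m.sum())
m=(P[...,2]>.15)&(P[...,2]<.168)&(np.hypot(P[...,0]-.6,P[...,1]-.27)<.08); q=P[m][:,:2]-J; print('plate e',np.percentile(-(q@d),[1,50,99]))
hsv=cv2.cvtColor(c['frame'],cv2.COLOR_RGB2HSV); m=(hsv[...,0]>8)&(hsv[...,0]<25)&(hsv[...,1]>170)&(hsv[...,2]>120)&(P[...,2]>.15)&(P[...,2]<.22)
print('lump px',m.sum(), cv2.connectedComponents(m.astype(np.uint8))[0]-1)
print(o['ee_pos'],o['qpos'].round(2))
for a in [(-.01,.15,-8),(-.01,.142,-16),(-.01,.138,-24),(-.01,.136,-32),(-.01,.136,-40),(-.01,.136,-48),(-.01,.136,-56),(-.01,.136,-64)]: print(a,f(*a,o=o))
E
```

```text
e(nose+) range -0.08478745140992781 -0.0018583743476593432 lat -0.02555058869000678 0.023686938547228437 813
plate e [-0.07346477 -0.0204196  -0.00319434]
lump px 258 1
[0.58586436 0.31706603 0.24765746] [ 0.45  0.56  1.11 -0.03  1.48  0.09]
(-0.01, 0.15, -8) [-0.0385, 0.0013, 0.0087, 0.0001, 0.0277, -0.0011]
(-0.01, 0.142, -16) [-0.0945, 0.0017, 0.0089, 0.0001, 0.0499, -0.0011]
(-0.01, 0.138, -24) [-0.1549, 0.0021, 0.0013, 0.0002, 0.0721, -0.0011]
(-0.01, 0.136, -32) [-0.2182, 0.0025, -0.0055, 0.0003, 0.0943, -0.0011]
(-0.01, 0.136, -40) [-0.2833, 0.003, -0.0114, 0.0004, 0.1166, -0.0011]
(-0.01, 0.136, -48) [-0.3486, 0.0034, -0.0081, 0.0005, 0.1388, -0.0011]
(-0.01, 0.136, -56) [-0.4127, 0.0039, 0.0042, 0.0005, 0.161, -0.001]
(-0.01, 0.136, -64) [-0.4746, 0.0043, 0.0254, 0.0006, 0.1832, -0.001]
```

play_rows(
  motion=[
    [[-0.0385,0.001,0.0087,0,0.0277,-0.001,-1],[-0.0945,0.002,0.009,0,0.05,-0.001,-1],[-0.155,0.002,0.0013,0,0.072,-0.001,-1],[-0.218,0.0025,-0.0055,0,0.0943,-0.001,-1],[-0.283,0.003,-0.0114,0,0.1166,-0.001,-1],[-0.283,0.003,-0.0114,0,0.1166,-0.001,-1],[-0.3486,0.0034,-0.008,0,0.1388,-0.001,-1],[-0.4127,0.004,0.0042,0,0.161,-0.001,-1],[-0.4746,0.0043,0.0254,0,0.1832,-0.001,-1],[-0.4746,0.0043,0.0254,0,0.1832,-0.001,-1]],
  ],
)

```text
time_s: 23.75
ee_pos: [0.6285, 0.2078, 0.2418]
eef_rot: [-3.132, -1.119, 1.934]
force: [-0.9, 0.8, -2.1]
grip_width: 0.014
grip_force: 40.0
```

play_rows(
  motion=[
    [[0,0,0,0,0,0,-1],[0,0,0,0,0,0,-1],[0,0,0,0,0,0,-1],[0,0,0,0,0,0,-1]],
  ],
)

```text
time_s: 24.15
ee_pos: [0.6282, 0.2107, 0.2468]
eef_rot: [3.129, -1.114, 1.956]
force: [-0.1, 0.9, -0.8]
grip_width: 0.0135
grip_force: 40.0
```

```bash
python3 - <<'E'
from h import *
o=get_obs();print(o['qpos'].round(2))
cs=camera('scene'); a=cv2.resize(cs['frame'][60:310,260:520],None,fx=2.3,fy=2.3,interpolation=cv2.INTER_CUBIC); cv2.imwrite('pics/d2.png',a[...,::-1])
print(f(-.01,.20,-64),f(-.03,.26,-10))
E
```

```text
[-0.05  0.76  1.1   1.    1.8  -0.47]
[0.2187, -0.002, -0.1254, -0.0003, 0.0003, 0.001] [0.6149, 0.0013, 0.2404, 0.0002, -0.1497, 0.0011]
```

View pics/d2.png

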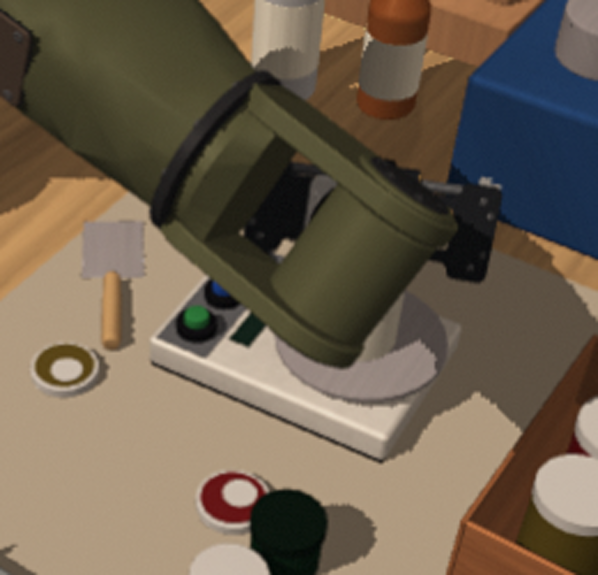

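The arm hides the jar here and no lumps are visible outside it. I back off and look.

play_rows(
  motion=[
    [[0,0,0,0,0.015,0,-1],[0,0,0,0,0.03,0,-1],[0,0,0,0,0.03,0,-1],[0.11,0,-0.06,0,0.01,0,-1],[0.219,0,-0.125,0,0,0,-1],[0.3,0,-0.05,0,-0.02,0,-1],[0.4,0,0.05,0,-0.05,0,-1],[0.5,0,0.15,0,-0.08,0,-1],[0.58,0,0.21,0,-0.12,0,-1],[0.615,0,0.24,0,-0.1497,0,-1]],
  ],
)

```text
time_s: 25.2
ee_pos: [0.5832, 0.3241, 0.3616]
eef_rot: [3.129, -0.382, 1.948]
force: [0.9, 0.4, -1.6]
grip_width: 0.0133
grip_force: 40.0
```

```bash
python3 - <<'E'
from h import *
o=get_obs();print(o['qpos'].round(2),o['ee_pos'],o['eef_rot'])
print(to([.57,.40,.33],tilt(S,0)))
E
```

```text
[ 0.31  0.51  0.96  0.38  1.68 -0.02] [0.58319046 0.32411147 0.3616028 ] [ 3.12856481 -0.38212597  1.94848977]
[0.2327, 0.0599, 0.2306, 0.0018, -0.0608, 0.0009]
```

```bash
python3 -c "
from h import *
print(to([.57,.15,.33],tilt(1.3,0)))"
```

```text
[-0.6298, -0.3043, -0.1208, -0.0177, -0.0593, 0.1015]
```

play_rows(
  motion=[
    [[-0.08,-0.04,-0.015,-0.002,-0.0085,0.014,-1],[-0.18,-0.09,-0.035,-0.005,-0.017,0.029,-1],[-0.27,-0.13,-0.052,-0.0077,-0.0256,0.044,-1],[-0.36,-0.174,-0.07,-0.01,-0.034,0.058,-1],[-0.45,-0.217,-0.086,-0.0127,-0.042,0.073,-1],[-0.55,-0.266,-0.105,-0.0154,-0.052,0.089,-1],[-0.63,-0.304,-0.121,-0.0177,-0.0593,0.1015,-1],[-0.63,-0.304,-0.121,-0.0177,-0.0593,0.1015,-1]],
  ],
)

```text
time_s: 26.0
ee_pos: [0.5704, 0.1475, 0.3264]
eef_rot: [-3.134, -0.001, 1.298]
force: [0.3, 1.6, -1.0]
grip_width: 0.0138
grip_force: 40.0
```

```bash
python3 -c "
from h import *
print(to([.53,-.09,.30],tilt(.5,0)))"
```

```text
[-0.9585, 0.1012, 0.104, -0.0012, 0.0004, 0.127]
```

play_rows(
  motion=[
    [[-0.15,0.02,0.016,0,0,0.02,-1],[-0.3,0.03,0.032,0,0,0.04,-1],[-0.45,0.05,0.05,-0.001,0,0.06,-1],[-0.6,0.065,0.066,-0.001,0,0.08,-1],[-0.75,0.08,0.082,-0.001,0,0.1,-1],[-0.9,0.095,0.098,-0.0012,0.0004,0.12,-1],[-0.9585,0.101,0.104,-0.0012,0.0004,0.127,-1],[-0.9585,0.101,0.104,-0.0012,0.0004,0.127,-1]],
  ],
)

```text
time_s: 26.8
ee_pos: [0.5306, -0.0896, 0.299]
eef_rot: [-3.139, 0.0, 0.502]
force: [-0.3, 0.2, -0.2]
grip_width: 0.0136
grip_force: 40.0
```

```bash
python3 - <<'E'
from h import *
t=camera('top'); s=camera('scene')
a=cv2.resize(t['frame'][140:290,160:300],(390,418),interpolation=cv2.INTER_CUBIC); b=cv2.resize(s['frame'][120:270,310:470],(410,384),interpolation=cv2.INTER_CUBIC)
o=np.zeros((420,800,3),np.uint8); o[:418,:390]=a; o[:384,390:]=b; cv2.imwrite('pics/j.png',o[...,::-1])
for n,c in(('top',t),('scene',s)):
    P=cloud(c); hsv=cv2.cvtColor(c['frame'],cv2.COLOR_RGB2HSV)
    m=(P[...,2]>.124)&(P[...,2]<.137)&(abs(P[...,0]-.617)<.1)&(abs(P[...,1]-.236)<.1); print(n,m.sum(),cv2.minEnclosingCircle(P[m][:,:2].astype(np.float32)*1000) if m.sum() else '')
    m=((hsv[...,0]>8)&(hsv[...,0]<25)&(hsv[...,1]>185)&(hsv[...,2]>130)).astype(np.uint8)
    k,l,st,ce=cv2.connectedComponentsWithStats(m)
    for i in range(1,k):
        if 8<st[i,4]<400: print(st[i,4],ce[i].round(),np.median(P[l==i],0).round(3))
print(to([.497,-.3317,.25],RD(.095)))
E
```

```text
top 203 ((617.6456909179688, 235.7759552001953), 35.28460693359375)
10 [221.  22.] [ 1.58   0.417 -0.749]
18 [256.  26.] [ 1.555  0.269 -0.745]
9 [263.  24.] [ 1.57   0.24  -0.747]
17 [312.  24.] [ 1.564  0.031 -0.746]
11 [117.  25.] [ 1.572  0.87  -0.749]
13 [77. 27.] [ 1.573  1.051 -0.748]
9 [176.  29.] [ 1.549  0.61  -0.748]
15 [193.  31.] [ 1.54   0.536 -0.75 ]
11 [273.  30.] [ 1.533  0.196 -0.746]
20 [380.  32.] [ 1.534 -0.256 -0.748]
28 [395.  30.] [ 1.547 -0.324 -0.749]
28 [499.  34.] [ 1.54  -0.78  -0.748]
9 [318.  31.] [ 1.535  0.002 -0.749]
10 [257.  34.] [ 1.516  0.263 -0.748]
10 [519.  32.] [ 1.553 -0.875 -0.747]
18 [526.  34.] [ 1.549 -0.906 -0.747]
11 [49. 35.] [ 1.543  1.174 -0.747]
11 [87. 34.] [ 1.539  1.001 -0.749]
14 [278.  34.] [ 1.518  0.173 -0.748]
17 [328.  35.] [ 1.514 -0.033 -0.746]
9 [492.  36.] [ 1.534 -0.748 -0.749]
9 [155.  36.] [ 1.511  0.696 -0.746]
19 [166.  41.] [ 1.49   0.652 -0.747]
17 [618.  39.] [ 1.555 -1.345 -0.749]
25 [18. 42.] [ 1.512  1.313 -0.748]
13 [212.  40.] [ 1.49   0.452 -0.746]
9 [44. 39.] [ 1.522  1.194 -0.749]
10 [105.  41.] [ 1.499
[... 314 characters left out ...]
[14. 48.] [ 1.483  1.328 -0.75 ]
17 [170.  49.] [ 1.456  0.633 -0.748]
10 [193.  48.] [ 1.459  0.531 -0.747]
19 [48. 51.] [ 1.455  1.167 -0.749]
14 [206.  48.] [ 1.454  0.479 -0.747]
9 [563.  53.] [ 1.461 -1.067 -0.752]
13 [92. 55.] [ 1.432  0.968 -0.746]
10 [574.  58.] [ 1.443 -1.111 -0.747]
11 [28. 58.] [ 1.433  1.256 -0.75 ]
11 [45. 59.] [ 1.425  1.178 -0.747]
36 [512. 108.] [ 0.835 -0.428  0.042]
19 [259. 107.] [0.845 0.164 0.008]
27 [228. 183.] [0.635 0.221 0.095]
9 [216. 199.] [0.604 0.249 0.082]
306 [ 14. 286.] [0.415 0.637 0.144]
scene 216 ((621.4419555664062, 236.4811553955078), 37.640499114990234)
91 [430.  60.] [0.42  0.636 0.144]
[-0.5908, 0.7886, 0.1938, -0.0005, 0.0002, 0.0653]
```

View pics/j.png

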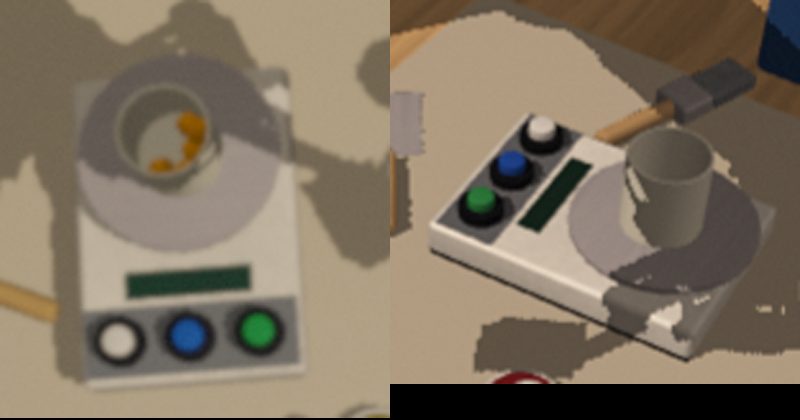

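The crop shows at least three lumps in the jar, at (190,125), (192,150) and (162,167), with the near wall hiding part of its floor. I see none elsewhere. I park the scoop, then count from above the jar.

play_rows(
  motion=[
    [[-0.1,0.13,0.03,0,0,0.011,-1],[-0.2,0.26,0.06,0,0,0.022,-1],[-0.3,0.4,0.1,0,0,0.033,-1],[-0.4,0.53,0.13,0,0,0.044,-1],[-0.5,0.67,0.16,0,0,0.055,-1],[-0.591,0.789,0.194,-0.0005,0.0002,0.0653,-1],[-0.591,0.789,0.194,-0.0005,0.0002,0.0653,-1],[-0.591,0.789,0.194,-0.0005,0.0002,0.0653,-1],[-0.591,0.789,0.194,-0.0005,0.0002,0.0653,-1]],
  ],
)

```text
time_s: 27.8
ee_pos: [0.4966, -0.3311, 0.25]
eef_rot: [3.141, 0.001, 0.095]
force: [-0.7, 0.1, -0.8]
grip_width: 0.0137
grip_force: 40.0
```

```bash
python3 - <<'E'
from meas import *
o=get_obs();print(o['ee_pos'],o['eef_rot'])
c=camera('wrist'); P=cloud(c); dz=o['ee_pos'][2]-.0855
save('w4',c)
print('plate');comps(P,dz-.006,dz+.01,.38,.6,-.42,-.25,40)
print('handle');comps(P,dz+.05,dz+.12,.47,.55,-.37,-.29,40)
print('rest');comps(P,.035,.046,.4,.55,-.42,-.25)
print(to([.4971,-.3317,.131],RD(.095)))
E
```

```text
[ 0.49662098 -0.33114247  0.24996562] [3.14138141e+00 5.19944480e-04 9.53339212e-02]
plate
57 rect [ 505.6 -330.7] [ 3.3 13.7] 4.24 z 0.172
558 rect [ 490.3 -315.6] [11.  16.5] 4.75 z 0.1677
548 rect [ 493.4 -348.2] [10.8 16.4] 5.48 z 0.1676
604 rect [ 424.9 -338.5] [16.1 25.5] 4.48 z 0.1666
handle
6680 rect [ 497.6 -331.3] [20.4 38.4] 5.62 z 0.268
rest
1329 rect [ 480.6 -333.2] [40.4 33.6] 5.64 z 0.0412
[0.0021, 0.0021, 0.4763, 0.0001, 0.0001, 0.0]
```

play_rows(
  motion=[
    [[0.002,0.002,0.1,0,0,0,-1],[0.002,0.002,0.25,0,0,0,-1],[0.002,0.002,0.38,0,0,0,-1],[0.002,0.002,0.46,0,0,0,-1],[0.002,0.002,0.484,0,0,0,-1],[0.002,0.002,0.492,0,0,0,-1],[0.002,0.002,0.492,0,0,0,-1]],
  ],
)

```text
time_s: 28.55
ee_pos: [0.4967, -0.333, 0.1277]
eef_rot: [3.14, -0.0, 0.093]
force: [0.8, 0.1, -0.8]
grip_width: 0.0137
grip_force: 40.0
```

play_rows(
  motion=[
    [[0,0,0.004,0,0,0,-1],[0,0,0.004,0,0,0,-1],[0,0,0.004,0,0,0,-1]],
  ],
)

```text
time_s: 28.85
ee_pos: [0.4961, -0.3333, 0.126]
eef_rot: [3.141, 0.001, 0.092]
force: [0.2, 1.3, -1.7]
grip_width: 0.0138
grip_force: 40.0
```

play_rows(
  motion=[
    [[0,0,0.004,0,0,0,-1],[0,0,0.004,0,0,0,-1],[0,0,0.004,0,0,0,-1]],
  ],
)

```text
time_s: 29.15
ee_pos: [0.4962, -0.3333, 0.1255]
eef_rot: [3.141, 0.0, 0.092]
force: [-1.3, 1.6, 6.8]
grip_width: 0.014
grip_force: 40.0
```

play_rows(
  motion=[
    [[0,0,-0.001,0,0,0,-1],[0,0,-0.001,0,0,0,-0.6],[0,0,-0.001,0,0,0,-0.3],[0,0,-0.001,0,0,0,0],[0,0,-0.001,0,0,0,0.4],[0,0,-0.001,0,0,0,0.4],[0,0,-0.001,0,0,0,0.4],[0,0,-0.001,0,0,0,0.4]],
  ],
)

```text
time_s: 29.95
ee_pos: [0.496, -0.3332, 0.1246]
eef_rot: [-3.142, 0.001, 0.092]
force: [0.2, -0.7, -0.0]
grip_width: 0.0631
grip_force: 0.0
```

play_rows(
  motion=[
    [[0,0,-0.1,0,0,0,0.4],[0,0,-0.25,0,0,0,0.4],[0,0,-0.45,0,0,0,0.4],[0,0,-0.65,0,0,0,0.4],[0,0,-0.65,0,0,0,0.4],[0,0,-0.65,0,0,0,0.4]],
  ],
)

```text
time_s: 30.55
ee_pos: [0.4963, -0.3332, 0.2878]
eef_rot: [3.14, 0.0, 0.092]
force: [-0.6, 0.2, -0.9]
grip_width: 0.066
grip_force: 0.0
```

```bash
python3 - <<'E'
from meas import *
o=get_obs();print(o['grip_width'],o['ee_pos'],o['eef_rot'],o['qpos'].round(2))
c=camera('wrist'); P=cloud(c); save('w5',c)
print('plate');comps(P,.036,.05,.38,.6,-.42,-.25,40)
print('walls');comps(P,.056,.07,.38,.6,-.42,-.25,40)
print('handle');comps(P,.12,.16,.38,.6,-.42,-.25,40)
print(to([.53,-.08,.30],RD(1.0)))
E
```

```text
0.06595972309546683 [ 0.49633339 -0.33321589  0.28780841] [3.14045687e+00 7.93317083e-06 9.18591698e-02] [-0.65  0.37  1.28 -0.    1.49  0.83]
plate
248 rect [ 492.6 -317.5] [18.5 16. ] 0.81 z 0.0414
236 rect [ 494.1 -349.1] [14.8 16.8] 5.35 z 0.0414
2402 rect [ 447.1 -337.5] [63.6 46.3] 5.57 z 0.0414
walls
201 rect [ 450.8 -320. ] [67.5 14.9] 5.23 z 0.0617
204 rect [ 453.9 -353.8] [67.4 15.3] 5.69 z 0.0618
handle
589 rect [ 496.  -332.8] [20.6 13.8] 5.2 z 0.1438
[0.228, -0.9953, -0.0546, -0.0002, 0.0003, -0.1445]
```

View pics/w5.png

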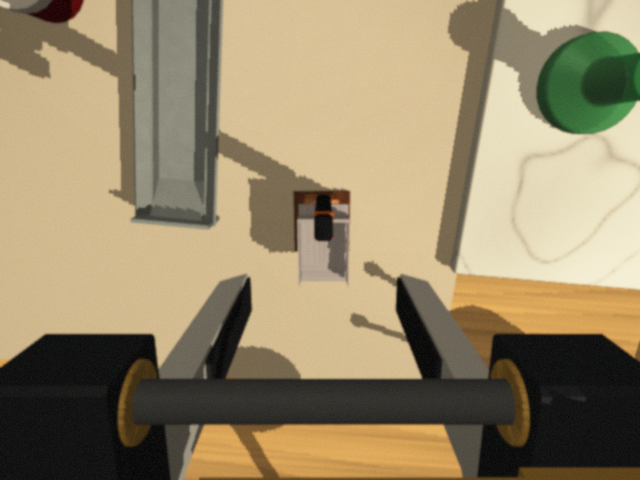

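The view shows the scoop empty and level on the rest at (323,235) and the tray empty. Its balance point is about 1.5 mm from the rest centre. Next I count the lumps from above the jar.

play_rows(
  motion=[
    [[0.03,-0.15,-0.03,0,0,-0.02,0.4],[0.07,-0.3,-0.05,0,0,-0.04,0.4],[0.1,-0.45,-0.05,0,0,-0.06,0.4],[0.14,-0.6,-0.05,0,0,-0.08,0],[0.17,-0.75,-0.05,0,0,-0.1,0],[0.21,-0.9,-0.05,0,0,-0.12,-1],[0.228,-0.995,-0.055,0,0,-0.1445,-1],[0.228,-0.995,-0.055,0,0,-0.1445,-1]],
  ],
)

```text
time_s: 31.4
ee_pos: [0.5301, -0.0777, 0.2994]
eef_rot: [-3.138, 0.001, 1.007]
force: [0.3, -0.4, 1.2]
grip_width: 0.0292
grip_force: 0.0
```

```bash
python3 -c "
from h import *
print(to([.5775,.15,.25],RD(1.0)))"
```

```text
[0.8716, -0.3255, 0.1975, -0.0006, 0.0002, 0.0011]
```

play_rows(
  motion=[
    [[0.15,-0.05,0.03,0,0,0,-1],[0.3,-0.1,0.06,0,0,0,-1],[0.45,-0.16,0.1,0,0,0,-1],[0.6,-0.22,0.14,0,0,0,-1],[0.75,-0.28,0.18,0,0,0,-1],[0.87,-0.325,0.2,0,0,0,-1],[0.87,-0.325,0.2,0,0,0,-1],[0.87,-0.325,0.2,0,0,0,-1]],
  ],
)

```text
time_s: 32.2
ee_pos: [0.5792, 0.1461, 0.2494]
eef_rot: [-3.139, 0.003, 0.999]
force: [-0.2, 0.1, 0.9]
grip_width: 0.0006
grip_force: 0.0
```

```bash
python3 - <<'E'
from h import *
c=camera('wrist'); P=cloud(c)
uv=cv2.projectPoints(np.zeros((1,3)),np.zeros(3),np.zeros(3),np.eye(3),None)[0] if 0 else None
m=(P[...,2]>.124)&(P[...,2]<.137); v,u=np.where(m); print(m.sum(),u.mean() if m.sum() else 0,v.mean() if m.sum() else 0,cv2.minEnclosingCircle(P[m][:,:2].astype(np.float32)*1000))
u,v=int(u.mean()),int(v.mean()); a=c['frame'][max(0,v-80):v+80,max(0,u-80):u+80]
cv2.imwrite('pics/w6.png',cv2.resize(a,None,fx=3.5,fy=3.5,interpolation=cv2.INTER_CUBIC)[...,::-1])
hsv=cv2.cvtColor(c['frame'],cv2.COLOR_RGB2HSV); m=((hsv[...,0]>8)&(hsv[...,0]<25)&(hsv[...,1]>170)&(hsv[...,2]>90)).astype(np.uint8)
k,l,st,ce=cv2.connectedComponentsWithStats(m)
for i in range(1,k):
    if st[i,4]>20: print(st[i],np.median(P[l==i],0).round(3))
print(to([.4795,.173,.12],RD(1.0)))
E
```

```text
2043 294.7557513460597 81.21634850709741 ((617.6713256835938, 235.38601684570312), 34.89912414550781)
[  495     0   145   148 11890] [0.801 0.14  0.054]
[ 264   77   79   54 2237] [0.615 0.226 0.083]
[180 330  37  39 634] [0.382 0.096 0.014]
[314 361   5  36 131] [0.595 0.172 0.345]
[329 361   5  83 294] [0.596 0.169 0.349]
[313 405   5  40 132] [0.592 0.167 0.35 ]
[ 322  468  144   12 1602] [0.599 0.155 0.354]
[  7 478  50   2  77] [0.55  0.187 0.355]
[ 59 478  55   2  80] [0.557 0.182 0.355]
[115 478  24   2  33] [0.563 0.178 0.355]
[140 478  24   2  34] [0.566 0.176 0.355]
[178 478 140   2 256] [0.579 0.168 0.355]
[-0.1231, -0.3939, 0.5208, -0.0003, 0.0003, -0.0003]
```

View pics/w6.png

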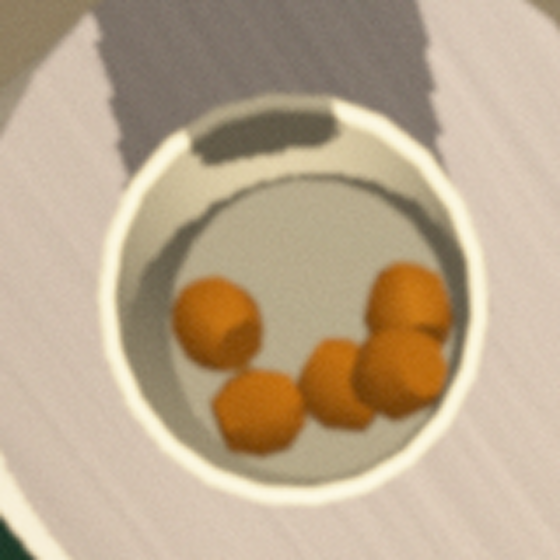

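All five lumps are in the jar: (215,325), (258,410), (338,383), (402,372), (410,303). Now the green key.

play_rows(
  motion=[
    [[-0.04,-0.13,0.1,0,0,0,-1],[-0.08,-0.26,0.25,0,0,0,-1],[-0.123,-0.394,0.4,0,0,0,-1],[-0.123,-0.394,0.52,0,0,0,-1],[-0.123,-0.394,0.6,0,0,0,-1],[-0.123,-0.394,0.6,0,0,0,-1],[-0.123,-0.394,0.6,0,0,0,-1]],
  ],
)

```text
time_s: 32.95
ee_pos: [0.4801, 0.1732, 0.1017]
eef_rot: [-3.141, 0.0, 0.998]
force: [-0.2, -0.4, 0.4]
grip_width: 0.0001
grip_force: 0.0
```

```bash
python3 -c "
from h import *
print(to([.4795,.173,.0732],RD(1.0)))"
```

```text
[-0.002, -0.0016, 0.1139, -0.0001, 0.0001, -0.0003]
```

play_rows(
  motion=[
    [[-0.002,-0.002,0.04,0,0,0,-1],[-0.002,-0.002,0.08,0,0,0,-1],[-0.002,-0.002,0.105,0,0,0,-1],[-0.002,-0.002,0.114,0,0,0,-1],[-0.002,-0.002,0.116,0,0,0,-1],[-0.002,-0.002,0.116,0,0,0,-1]],
  ],
)

```text
time_s: 33.55
ee_pos: [0.4792, 0.1738, 0.073]
eef_rot: [-3.141, 0.001, 1.0]
force: [-5.6, -3.4, 17.2]
grip_width: 0.0005
grip_force: 8.7
```

Bottomed at 17 N, so the key is fully down. I lift, retreat and do a final check.

play_rows(
  motion=[
    [[0,0,-0.1,0,0,0,-1],[0,0,-0.3,0,0,0,-1],[0,0,-0.5,0,0,0,-1],[-0.1,0.1,-0.7,0,0,0,-1],[-0.2,0.2,-0.7,0,0,0,-1],[-0.3,0.3,-0.7,0,0,0,-1],[-0.4,0.3,-0.7,0,0,0,-1],[-0.4,0.3,-0.7,0,0,0,-1],[-0.4,0.3,-0.7,0,0,0,-1],[-0.4,0.3,-0.7,0,0,0,-1]],
  ],
)

```text
time_s: 34.55
ee_pos: [0.4884, 0.0499, 0.2468]
eef_rot: [-3.14, 0.001, 1.0]
force: [-0.4, 0.2, 0.4]
grip_width: 0.0003
grip_force: 0.0
```

```bash
python3 - <<'E'
from meas import *
o=get_obs();print(o['ee_pos'],o['force'])
c=camera('top');P=cloud(c);save('fin',c)
for n,b in [('jar',(.124,.137,.5,.75,.1,.4)),('pan',(.054,.062,.5,.75,.1,.36)),('keys',(.05,.068,.45,.5,.14,.3)),('scoopwalls',(.055,.068,.4,.53,-.4,-.27)),('handle',(.12,.16,.4,.55,-.4,-.27))]:
    print(n); comps(P,*b,8)
E
```

```text
[0.48838647 0.04987694 0.24681947] [-0.41317534  0.20401286  0.35381342]
jar
208 rect [617.7 235.9] [68.6 67.9] 59.61 z 0.1299
pan
2758 rect [620.6 236. ] [157.2 158.2] 63.7 z 0.0589
keys
204 rect [476.8 226.2] [38.3 36.6] 53.41 z 0.0545
216 rect [480.8 172.4] [37.  38.2] 28.12 z 0.0542
213 rect [471.5 280.1] [37.1 36.5] 89.15 z 0.0543
scoopwalls
125 rect [ 467.6 -351.3] [89.1 32.5] 36.36 z 0.0618
69 rect [ 451.8 -314.2] [66.5  5.3] 3.63 z 0.0611
handle
122 rect [ 497.1 -332.8] [21.1 16. ] 5.64 z 0.1432
```

View pics/fin.png

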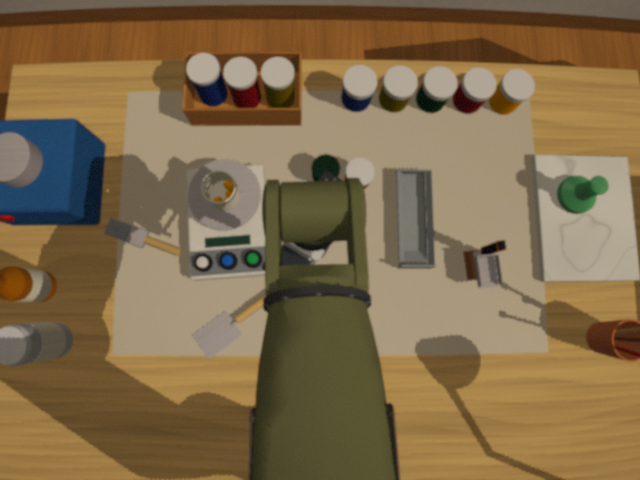

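The final view shows the jar with lumps on the pan at (222,190), the tray empty, and the scoop on its rest at (486,262). Everything is in place, so I hand in.

```bash
python3 -c "
from station import workorder
print(workorder.hand_in())"
```

```text
the job is handed in; nothing more can be done
None
```

The job is handed in, with no verdict returned: all five lumps are in the jar near the pan's centre (about 3 mm off), the white, blue and green keys were pressed in order, and the scoop sits level on its rest.

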